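Load the debris slide under the sprung clips of the inspection stage

ROBOT

A 6-joint arm with a two-finger parallel gripper is mounted at the origin on the work surface. World frame = base frame: x ahead of the robot, y to its left, z up, the work surface at z = 0. Lengths are in m, angles in rad, forces in N, time in s.
With the tool pointing down it reaches from about 0.375 to 0.975 m from the base axis. Payload 3.8 kg.
Tool frame: the origin (TCP) lies on the centre line of the jaws, within the pads' length; the fingertips stand 25 mm ahead of it and the grasp point (between the pads) lies 6 mm ahead of it; z points along the fingers, y is the direction in which the jaws open and shut (so a half turn about z gives the same grasp; the last joint's range is limited). The gripper opens to 85 mm and grips with 20 to 120 N. Pads are 22 mm wide; open, the fingers measure 114 mm over their backs; the gripper's body (76 mm by 85 mm) begins 54 mm behind the grasp point. The pads swing forward as they close: fully open they stand 13 mm farther back than shut.
Start: joints at [-1.267, 0.264, 1.604, -0, 1.274, -0.037], TCP at [0.226, -0.636, 0.256] pointing down, gripper open.
Joint ranges: [-2.63, 2.63], [-0.94, 2.18], [0.31, 2.57], [-1.31, 4.45], [0, 2.66], [-2.55, 2.55]. Speed limits (rad/s): [2.57, 2.57, 3.14, 3.14, 3.14, 3.14].

INTERFACE

Orientations are given as a rotation vector (axis times angle).
In Python, from workcell import bot gives the robot as it stands.
- The arm moves only by the tool servo_tool, never from a script. Its argument "moves" is a list of rows, each a list of 3 entries, a list of its own where there are three numbers: the closure in counts, from 0 (fully open) to 255 (shut), then the shift along the tool's x, y, z in m, then the turn about the tool's z in rad. A call has exactly 8 rows; each row shifts and turns the pose as measured when the row begins, along the tool's axes as they then stand; what a row does not reach is not made up. A row lasts 1/12 s, in which the tool goes at most 41.7 mm and 7.16 degrees, less where a joint would pass 70% of its speed; a pose out of reach is approached as far as the arm can. A call is refused whole if a number of a shift passes 0.0417 or a number of a turn 0.125, either way. A call with a gripper value outside its range is refused whole. The fingers move at their own pace and stop on an object; "newtons" is the grip in N (left out, the last holds). Time passes only in rows, so rows that do not move let the fingers close, or fill a call up. It gives the time, the measured TCP pose, the force and the opening at its end, in the units of the state.
- bot.read_state(): the state, without advancing time (a new reading comes with each control period).
- bot.read_camera(name): name is "scene" or "top" or "wrist"; returns a dict with "pixels" (420x560x3 uint8, red, green, blue), "depth" (420x560 float32, m along the optical axis (not along the pixel's ray), 0 where there is no reading), "intrinsics" (3x3 intrinsics, pixels), "R" (3x3) and "t" (3): a world point X has camera coordinates R X + t. Camera axes: x right, y down, z forward; pixel columns grow to the right and rows downward; lengths in m; the calibration is good to about 2 mm. A picture is of the moment at which its call begins.
- bot.finish_job(): hands the job in, once; it reports no verdict.
The state is a dict: "time": time; "q": joint angles; "joint_vel": joint speeds; "joint_torque": joint torques, N m; "tool_pos": TCP position; "tcp_rot": TCP orientation; "wrist_force": force on the tool from outside, world axes, zero at the start; "torque": the same for the moment, N m; "width": opening from 0.0 (shut) to 1.0 (fully open).
Only numpy, scipy, OpenCV 4.12 (cv2) and the standard library are available. Lean on these libraries where they do the work, as an engineer would, in place of code of your own. Each camera call takes 0.05 s, during which the arm holds its last target.

TASK

Take the oil-debris glass slide with the red grip from the wooden tray, lay it flat on the grey inspection stage in front of the clips, and slide it in under the two sprung clips against the sprung brass stop, just far enough that both clips ride over its raised front bar and snap down on the glass behind it, so that it stays trapped between clips and stop when you let go. The glass is fragile: push gently, by feel, never hard against the stop or the rest of the stage, and leave the other slide and everything else on the bench where they are.

Things in the scene. Friction and masses are not known exactly. Their poses are not given: they have to be found in the camera images.
- slide_red: The slide to load: pale glass plate with brown debris specks, 100 (x) x 60 (y) x 6 mm, 0.1 to 0.2 kg. Origin: centre of its underside, z up. Across its front end (x = +42 to +50) runs a red bar, top 12 mm above the underside. It lies flat in one of the tray's two bays (which one varies), front end (+x) away from the robot, turned up to 0.45 rad. Its red grip block is at its rear end.
- red_grip (a point): Top centre of the red slide's upright grip block: 16 mm (x) x 30 mm (y), rising from the glass to 40 mm above the slide's underside; centred 40 mm behind (-x of) the slide's origin. Hold the slide here from above, fingers in front and behind, or left and right.
- slide_blue: The other slide, the same but with a blue bar and grip block; it stays in its bay, its grip block about 87 mm from the red one. Bystander.
- tray: Fixed wooden board 130 (x) x 180 (y) x 12 mm with two bays side by side along its y, parted by strips 4 mm high. Origin: centre of its underside; the slides lie on it 12 mm above the bench.
- stage: Fixed grey inspection stage, block 240 (x) x 130 (y) x 30 mm; origin: centre of its underside; +x is the way a slide is pushed in (away from the robot, turned up to 0.3 rad). Flat, slippery deck 30 mm above the bench, open in front of x = -60. A lens on a post, 250 mm high, stands at the far left corner (x = +100, y = +90), its head swung out to y = +215.
- rail_mouth (a point): Middle of the mouth between the stage's two aluminium side rails (stage x = -60, on the deck). The rails are 8 mm high; here their inner faces are 83 mm apart; they close in a straight flare to 64 mm apart at stage x = -30, and run on parallel to stage x = +60.
- stop: Sprung brass stop bar across the stage, 10 (x) x 56 (y) x 8 mm high. Origin: middle of the foot of its front face, at rest at stage x = +52.5 on the deck. The slide's front end pushes it back (up to 7 mm): 2 N at first, 2.5 N more per mm. At home it is pushed back about 3 mm, with 9 N; the slide may chip if it is pushed on it with more than 12 N.
- home (a point): Point on the deck (stage x = +5.5, y = 0) where the red slide's origin lies when it is home, trapped between the clips' noses and the sprung stop; axes as the stage's.
- nose_left (a point): Underside of the left (+y) clip's nose, at stage x = +46, y = +18; rides with the clip. The clip, a steel leaf 12 mm wide, is hinged 54 mm beyond it, 15 mm over the deck. In front of the nose its lip rises towards the robot at 22 degrees, up to 15 mm over the deck at stage x = +14.
- clip_left (a joint): Left clip's lift in rad: 0 at rest (nose 2 mm over the deck), about 0.18 with the nose on the slide's front bar, about 0.07 once snapped down on the glass behind the bar. Its spring presses with 1.4 N on the glass, 2.1 N on the bar. The push on the slide grows to 10 to 15 N as both clips climb, drops to about 6 N with them on the bar, and rises to 8 to 10 N against the stop as they snap.
- clip_right (a joint): Lift of the right (-y) clip, at stage y = -18, otherwise like the left one.
- piston: Aluminium engine piston, 80 mm across, 62 mm high, standing on the bench; origin: centre of its underside. Bystander.
- pot: White plastic pot with lid, 84 mm across, 75 mm high; origin: centre of its underside. Bystander.
- spanner: Steel spanner lying on the bench near the robot's base. Bystander.
Not all that is in view belongs to the job. Leave any green or orange look-alike of the slide_red alone.

How it is judged:
On the way:
1. both clips ride up on the front bar of the red slide at the same time (value of joint each of clip_left, clip_right above 0.14 rad), for 0.04 s.
At the end, for the whole second after the job is handed in: The red slide lies flat on the deck, its origin within 2 mm of home along the push and 4 mm sideways, square to the stage within 0.06 rad, at rest, with both clips snapped down on the glass behind its front bar (each clip between 0.045 and 0.11 rad) (x of slide_red in the frame of home between -0.002 and 0.002 m and y of slide_red in the frame of home between -0.004 and 0.004 m and z of slide_red in the frame of home below 0.002 m and angle between the x axis of slide_red and the x axis of stage, either way round below 0.06 rad and value of joint clip_left between 0.045 and 0.11 rad and value of joint clip_right between 0.045 and 0.11 rad and linear speed of slide_red below 0.01 m/s); the robot touches nothing.
It fails at once if the red slide is pushed against the stop with more than 12 N (contact force between slide_red and stop above 12 N).
It fails at once if the contact forces of the red slide on the whole stage (deck, rails, clips and stop, added up; a gentle seating makes about 30 of it) pass 45 N (contact force between slide_red and stage above 45 N).
It fails at once if the blue slide is moved by more than 15 mm (distance of slide_blue from where it was at the start of the episode above 0.015 m).
It fails at once if the piston, the pot or the spanner is moved by more than 20 mm (distance of any of piston, pot, spanner from where it was at the start of the episode above 0.02 m).
It also fails if it takes over 64 s, if anything falls off the work surface, if the arm or the gripper's body presses on something with over 40 N, if the wrist force passes 120 N, or if a joint passes its speed limit or range.

## Working session

There is one attempt and no reset: what is moved stays moved. The work goes in short steps, Python scripts to look and compute and a tool call to move; the robot and the scene stay as the last step left them, time stands still between calls to the robot, and variables do not carry over. Pictures are saved under pics/ and viewed, and the job is handed in when it is done.

Besides the shell and the picture viewer there is one more tool, called by a JSON object that holds its "op" and its "data". servo_tool: Moves the arm, as the interface text tells. Its arguments: {"type":"object","properties":{"moves":{"type":"array","items":{"type":"array"}},"newtons":{"type":"number"}},"required":["moves"]}

```bash
ls; mkdir -p pics
python3 - <<'E'
from workcell import bot
import cv2,numpy as np
s=bot.read_state();print(s)
for n in ["scene","top","wrist"]:
    c=bot.read_camera(n);cv2.imwrite(f"pics/{n}0.png",c["pixels"][:,:,::-1]);print(n,c["intrinsics"],c["R"],c["t"])
    np.savez(f"{n}0.npz",**c)
E
```

```text
pics
{'time': 0.0, 'q': array([-1.26693381e+00,  2.64766768e-01,  1.60537140e+00,  1.53273076e-07,
        1.27369176e+00, -3.69254344e-02]), 'joint_vel': array([ 0.00075472, -0.00076196,  0.00015137,  0.0008257 ,  0.00170925,
       -0.00085063]), 'joint_torque': array([-7.10988224e-04, -5.15114594e+01, -3.67310643e+01, -7.19151126e-05,
        1.32487767e-02, -1.24651146e-05]), 'tool_pos': array([ 0.22538632, -0.63554737,  0.25495419]), 'tcp_rot': array([-3.09391092e+00, -5.32345767e-01,  4.67100133e-04]), 'wrist_force': array([-0.09395835,  0.01096752,  0.00373978]), 'torque': array([-0.07372472, -0.03337888,  0.01871341]), 'width': 1.0028421992113896}
scene [[470.19462503   0.         278.20605379]
 [  0.         470.19462503 209.79988617]
 [  0.           0.           1.        ]] [[-0.49898764  0.86657363  0.00784154]
 [ 0.5970271   0.35030876 -0.72169413]
 [-0.62814806 -0.35543484 -0.69216768]] [ 0.37812524 -0.25937293  1.31598729]
top [[390.03903034   0.         277.47566193]
 [  0.         390.03903034 210.8770865 ]
 [  0.           0.           1.        ]] [[-0.00396573 -0.99993319  0.01085797]
 [-0.98956063  0.00235988 -0.14409783]
 [ 0.14406258 -0.01131607 -0.98950387]] [-0.10894605  0.59644316  0.89633265]
wrist [[353.37659578   0.         280.10825021]
 [  0.         353.37659578 214.38613598]
 [  0.           0.           1.        ]] [[ 0.33397314 -0.94258138 -0.00151327]
 [-0.8929842  -0.31691309  0.3196018 ]
 [-0.30173028 -0.10538709 -0.94755074]] [-0.67394384 -0.04115229  0.38034208]
```

View pics/scene0.png

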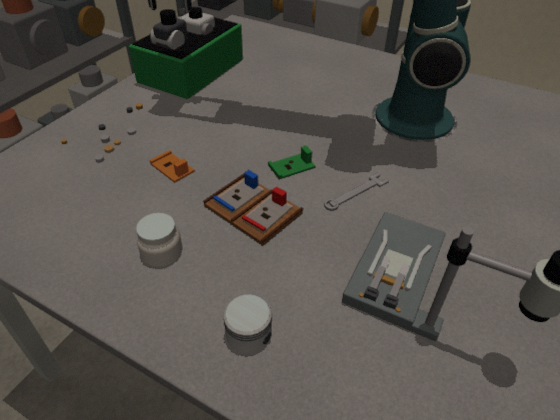

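View pics/top0.png

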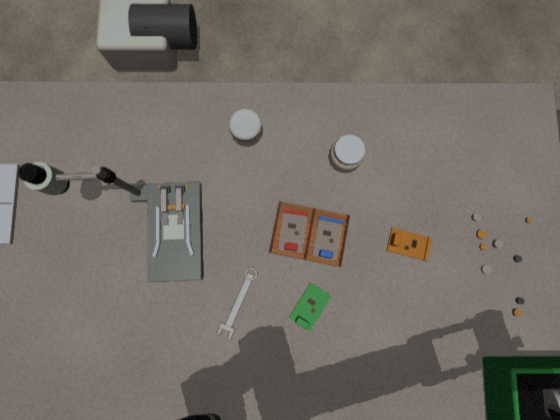

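View pics/wrist0.png

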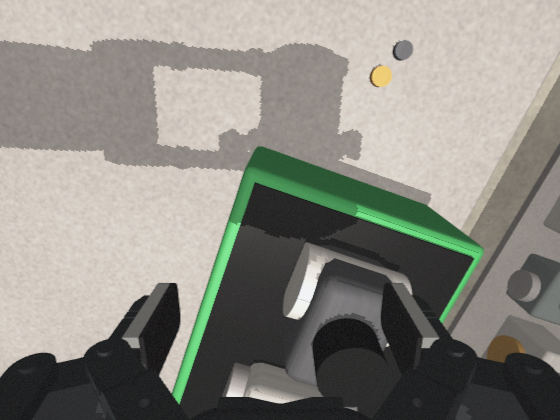

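The red slide is in the tray's left bay: in the top view its grip is at about (291,247) and its bar at (297,212). The stage is at (174,230) with its clips at the far end, and the blue slide is in the right bay. Next I'll measure positions.

```bash
cat > h.py <<'E'
import numpy as np,cv2
from workcell import bot
def cloud(c):
    K=c["intrinsics"];d=c["depth"];v,u=np.mgrid[:d.shape[0],:d.shape[1]]
    P=np.stack([(u-K[0,2])/K[0,0]*d,(v-K[1,2])/K[1,1]*d,d],-1)
    return (P-c["t"])@c["R"]
def proj(c,X):
    p=np.atleast_2d(X)@c["R"].T+c["t"];p=p@c["intrinsics"].T;return p[:,:2]/p[:,2:]
def hue(c): return cv2.cvtColor(c["pixels"],cv2.COLOR_RGB2HSV).astype(int)
def red(c):
    h=hue(c);return ((h[...,0]<6)|(h[...,0]>174))&(h[...,1]>170)&(h[...,2]>60)
def blue(c):
    h=hue(c);return (abs(h[...,0]-112)<10)&(h[...,1]>150)&(h[...,2]>50)
E
python3 - <<'E'
from h import *
for n in ["top","scene"]:
    c=dict(np.load(n+"0.npz"));W=cloud(c);ok=c["depth"]>0
    box=(W[...,0]>.3)&(W[...,0]<.75)&(abs(W[...,1])<.5)&ok
    for nm,f in [("red",red),("blue",blue)]:
        m=f(c)&box&(W[...,2]<.1)
        nl,lab,st,_=cv2.connectedComponentsWithStats(m.astype(np.uint8))
        for i in range(1,nl):
            if st[i,4]>15:
                p=W[lab==i];print(n,nm,st[i],p.mean(0).round(4),p.min(0).round(3),p.max(0).round(3), 'top',p[p[:,2]>p[:,2].max()-.006].mean(0).round(4))
c=dict(np.load("top0.npz"));W=cloud(c)
# stage mask
m=(W[...,1]>.12)&(W[...,1]<.42)&(W[...,0]>.25)&(W[...,0]<.75)&(W[...,2]>.02)&(W[...,2]<.06)
cnt=max(cv2.findContours(((W[...,2]>.022)&(W[...,2]<.036)&m).astype(np.uint8),0,2)[0],key=cv2.contourArea)
r=cv2.minAreaRect(cnt);print(r,cv2.boxPoints(r))
for name,(x0,y0,x1,y1) in dict(stage=(110,140,230,300),tray=(255,190,365,280)).items():
    cv2.imwrite(f"pics/{name}0.png",cv2.resize(c["pixels"][y0:y1,x0:x1,::-1],None,fx=5 if name=='tray' else 3.7,fy=5 if name=='tray' else 3.7,interpolation=cv2.INTER_CUBIC))
E
```

```text
top red [298 212   9   3  16] [ 0.594  -0.1716  0.0243] [ 0.59  -0.181  0.022] [ 0.596 -0.161  0.028] top [ 0.594  -0.171   0.0246]
top red [285 244  12   6  58] [ 0.5106 -0.1406  0.0516] [ 0.504 -0.154  0.04 ] [ 0.516 -0.128  0.055] top [ 0.5109 -0.1404  0.052 ]
top blue [320 217  23   6  41] [ 0.5771 -0.243   0.0238] [ 0.571 -0.27   0.02 ] [ 0.584 -0.215  0.029] top [ 0.5767 -0.2442  0.0245]
top blue [320 251  13   7  65] [ 0.493  -0.2241  0.0514] [ 0.485 -0.239  0.047] [ 0.499 -0.21   0.054] top [ 0.4928 -0.2248  0.0516]
scene red [272 187  14  19 103] [ 0.5143 -0.138   0.0473] [ 0.503 -0.155  0.02 ] [ 0.521 -0.126  0.055] top [ 0.5127 -0.1403  0.0518]
scene red [242 215  23  16 102] [ 0.5967 -0.1539  0.0229] [ 0.587 -0.183  0.016] [ 0.604 -0.124  0.027] top [ 0.5964 -0.1538  0.0237]
scene blue [245 170  12  18 138] [ 0.497  -0.2225  0.0424] [ 0.486 -0.24   0.02 ] [ 0.503 -0.209  0.054] top [ 0.4946 -0.2241  0.0513]
scene blue [213 196  21  15  83] [ 0.5781 -0.2418  0.0228] [ 0.567 -0.278  0.014] [ 0.585 -0.213  0.027] top [ 0.578  -0.2412  0.0236]
((164.0, 231.5), (99.0, 38.0), 90.0) [[145. 182.]
 [183. 182.]
 [183. 281.]
 [145. 281.]]
```

View pics/stage0.png

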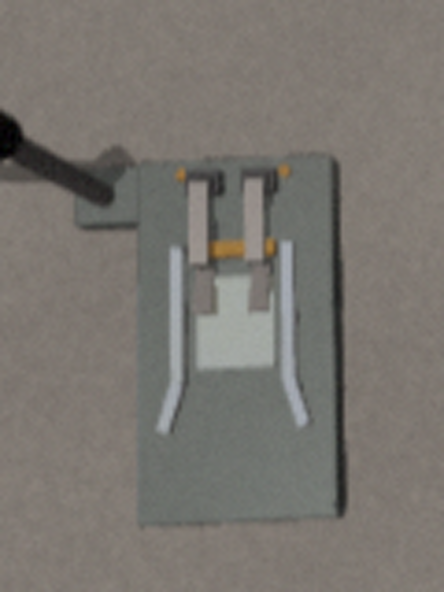

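Run:
```python
from h import *
from scipy.spatial.transform import Rotation as R
s=bot.read_state();M=R.from_rotvec(s["tcp_rot"]).as_matrix();print(M.round(3))
c=dict(np.load("wrist0.npz"));C=-c["R"].T@c["t"];print("wrist cam in tool",M.T@(C-s["tool_pos"]),"axes",(M.T@c["R"].T).round(3))
print(c["depth"].min())
```

```text
[[ 0.942  0.334 -0.001]
 [ 0.334 -0.942  0.002]
 [ 0.    -0.002 -1.   ]]
wrist cam in tool [ 0.08237256 -0.00013306 -0.11732063] axes [[-0.    -0.948 -0.32 ]
 [ 1.    -0.     0.   ]
 [-0.    -0.32   0.948]]
0.0
```

```bash
cat >> h.py <<'E'
from scipy.spatial.transform import Rotation as Ro
def pose():
    s=bot.read_state();M=Ro.from_rotvec(s["tcp_rot"]).as_matrix();return s,M,np.arctan2(M[1,0],M[0,0])
def plan(tgt,a_t,n=None,step=.04):
    """rows (in tool axes) from the current pose to tgt with tool-x heading a_t"""
    s,M,a=pose();p=s["tool_pos"].copy();tgt=np.array(tgt,float)
    D=tgt-p;da=(a_t-a+np.pi)%(2*np.pi)-np.pi
    k=n or int(np.ceil(max(np.linalg.norm(D)/step,abs(da)/.12)))
    k8=k if n else -(-k//8)*8
    print("from",p.round(4),"a",round(a,4),"D",D.round(4),"da",round(da,4),"rows",k8)
    for i in range(k8):
        aa=a+da*i/k8;X=np.array([np.cos(aa),np.sin(aa),0]);Y=np.array([np.sin(aa),-np.cos(aa),0]);d=D/k8
        print([0,[round(float(d@X),4),round(float(d@Y),4),round(float(-d[2]),4)],round(-da/k8,4)])
E
python3 -c "
from h import *
plan([.54,-.15,.26],1.41,step=.037)"
```

```text
from [ 0.2254 -0.6357  0.2552] a 0.3408 D [0.3146 0.4857 0.0048] da 1.0692 rows 16
[0, [0.0287, -0.022, -0.0003], np.float64(-0.0668)]
[0, [0.0301, -0.0201, -0.0003], np.float64(-0.0668)]
[0, [0.0314, -0.018, -0.0003], np.float64(-0.0668)]
[0, [0.0325, -0.0159, -0.0003], np.float64(-0.0668)]
[0, [0.0335, -0.0137, -0.0003], np.float64(-0.0668)]
[0, [0.0343, -0.0114, -0.0003], np.float64(-0.0668)]
[0, [0.035, -0.0091, -0.0003], np.float64(-0.0668)]
[0, [0.0355, -0.0067, -0.0003], np.float64(-0.0668)]
[0, [0.0359, -0.0044, -0.0003], np.float64(-0.0668)]
[0, [0.0361, -0.0019, -0.0003], np.float64(-0.0668)]
[0, [0.0362, 0.0005, -0.0003], np.float64(-0.0668)]
[0, [0.036, 0.0029, -0.0003], np.float64(-0.0668)]
[0, [0.0358, 0.0053, -0.0003], np.float64(-0.0668)]
[0, [0.0353, 0.0077, -0.0003], np.float64(-0.0668)]
[0, [0.0348, 0.01, -0.0003], np.float64(-0.0668)]
[0, [0.034, 0.0123, -0.0003], np.float64(-0.0668)]
```

{"op": "servo_tool", "data": {"moves": [[0,[0.029,-0.022,0],-0.067],[0,[0.03,-0.02,0],-0.067],[0,[0.031,-0.018,0],-0.067],[0,[0.0325,-0.016,0],-0.067],[0,[0.0335,-0.014,0],-0.067],[0,[0.034,-0.011,0],-0.067],[0,[0.035,-0.009,0],-0.067],[0,[0.0355,-0.007,0],-0.067]]}}

```text
time: 0.82
tool_pos: [0.3803, -0.3876, 0.2503]
tcp_rot: [-2.832, -1.348, 0.004]
wrist_force: [1.1, -0.4, 0.1]
width: 0.996
```

{"op": "servo_tool", "data": {"moves": [[0,[0.036,-0.004,0],-0.067],[0,[0.036,-0.002,0],-0.067],[0,[0.036,0,0],-0.067],[0,[0.036,0.003,0],-0.067],[0,[0.036,0.005,0],-0.067],[0,[0.035,0.008,0],-0.067],[0,[0.035,0.01,0],-0.067],[0,[0.034,0.012,0],-0.067]]}}

```text
time: 1.48
tool_pos: [0.5343, -0.1263, 0.249]
tcp_rot: [-2.345, -2.08, 0.002]
wrist_force: [0.5, -1.1, -1.1]
width: 1.002
```

Run:
```python
from h import *
s,M,a=pose();print(s["time"],s["tool_pos"],a,s["wrist_force"])
c=bot.read_camera("wrist");np.savez("w1.npz",**c);cv2.imwrite("pics/w1.png",c["pixels"][:,:,::-1])
plan([.48,.18,.26],1.571,step=.037)
```

```text
1.4833 [ 0.53427319 -0.12631377  0.24900137] 1.4511995287934085 [ 0.47729394 -1.13125738 -1.06787741]
from [ 0.5373 -0.1207  0.2491] a 1.4573 D [-0.0573  0.3007  0.0109] da 0.1137 rows 16
[0, [0.0183, -0.0057, -0.0007], np.float64(-0.0071)]
[0, [0.0183, -0.0056, -0.0007], np.float64(-0.0071)]
[0, [0.0183, -0.0054, -0.0007], np.float64(-0.0071)]
[0, [0.0184, -0.0053, -0.0007], np.float64(-0.0071)]
[0, [0.0184, -0.0052, -0.0007], np.float64(-0.0071)]
[0, [0.0185, -0.005, -0.0007], np.float64(-0.0071)]
[0, [0.0185, -0.0049, -0.0007], np.float64(-0.0071)]
[0, [0.0185, -0.0048, -0.0007], np.float64(-0.0071)]
[0, [0.0186, -0.0046, -0.0007], np.float64(-0.0071)]
[0, [0.0186, -0.0045, -0.0007], np.float64(-0.0071)]
[0, [0.0186, -0.0044, -0.0007], np.float64(-0.0071)]
[0, [0.0187, -0.0042, -0.0007], np.float64(-0.0071)]
[0, [0.0187, -0.0041, -0.0007], np.float64(-0.0071)]
[0, [0.0187, -0.004, -0.0007], np.float64(-0.0071)]
[0, [0.0187, -0.0038, -0.0007], np.float64(-0.0071)]
[0, [0.0188, -0.0037, -0.0007], np.float64(-0.0071)]
```

View pics/w1.png

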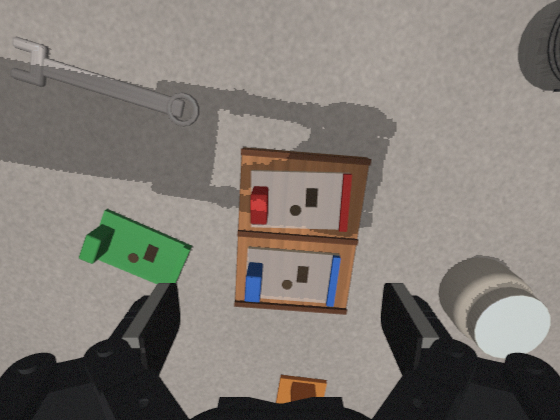

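Red grip is at (259,205) and its bar at (346,202), in the upper (left) bay. Continuing to the stage.

{"op": "servo_tool", "data": {"moves": [[0,[0.036,-0.011,-0.001],-0.015],[0,[0.036,-0.011,-0.001],-0.015],[0,[0.036,-0.01,-0.001],-0.015],[0,[0.036,-0.01,-0.001],-0.015],[0,[0.036,-0.01,-0.001],-0.015],[0,[0.036,-0.009,-0.001],-0.015],[0,[0.036,-0.008,-0.001],-0.01],[0,[0.03,-0.007,-0.001],-0.01]]}}

```text
time: 2.2
tool_pos: [0.4767, 0.1711, 0.2573]
tcp_rot: [-2.219, -2.212, -0.004]
wrist_force: [0.7, 0.3, -0.3]
width: 1.0
```

Run:
```python
from h import *
bot.read_camera("wrist");bot.read_camera("wrist")
s,M,a=pose();print(s["time"],s["tool_pos"],a,s["wrist_force"])
c=bot.read_camera("wrist");np.savez("w2.npz",**c);cv2.imwrite("pics/w2.png",c["pixels"][:,:,::-1])
s,M,a=pose();print(s["time"],s["tool_pos"],a,s["joint_vel"].round(3))
c=dict(np.load("w1.npz"));W=cloud(c)
for nm,f in [("red",red),("blue",blue)]:
    m=f(c)&(c["depth"]>0)
    nl,lab,st,_=cv2.connectedComponentsWithStats(m.astype(np.uint8))
    for i in range(1,nl):
        if st[i,4]>60:
            p=W[lab==i];z=np.median(np.sort(p[:,2])[-len(p)//3:]);q=p[abs(p[:,2]-z)<.003]
            r=cv2.minAreaRect((q[:,:2]*1000).astype(np.float32));print(nm,st[i],z.round(4),np.array(cv2.boxPoints(r)).round(1).tolist(),r)
```

```text
2.3 [0.47644021 0.17287657 0.25742543] 1.5723117106551023 [ 0.36677156 -0.30756838  0.27696862]
2.35 [0.47702024 0.1708727  0.25726962] 1.5712657555755165 [-0.053  0.     0.002 -0.023  0.    -0.014]
red [339 174  13  58 458] 0.0246 [[587.5999755859375, -183.89999389648438], [595.2999877929688, -185.0], [604.0, -125.5], [596.2999877929688, -124.4000015258789]] ((595.7664794921875, -154.6763916015625), (60.10103225708008, 7.774104118347168), 81.70084381103516)
red [250 187  18  37 573] 0.0524 [[501.79998779296875, -154.39999389648438], [516.7000122070312, -156.60000610351562], [520.9000244140625, -128.5], [506.0, -126.19999694824219]] ((511.3359680175781, -141.44332885742188), (28.48929786682129, 15.026651382446289), 81.54525756835938)
blue [327 256  13  50 344] 0.0246 [[567.5999755859375, -270.6000061035156], [574.7999877929688, -272.0], [586.7000122070312, -213.5], [579.5, -212.0]] ((577.1395263671875, -242.0258331298828), (59.74125671386719, 7.385507583618164), 78.48884582519531)
blue [245 263  17  39 549] 0.0523 [[483.0, -238.0], [497.3999938964844, -241.0], [503.6000061035156, -211.3000030517578], [489.20001220703125, -208.3000030517578]] ((493.3314208984375, -224.65451049804688), (30.383302688598633, 14.716654777526855), 78.23267364501953)
```

View pics/w2.png

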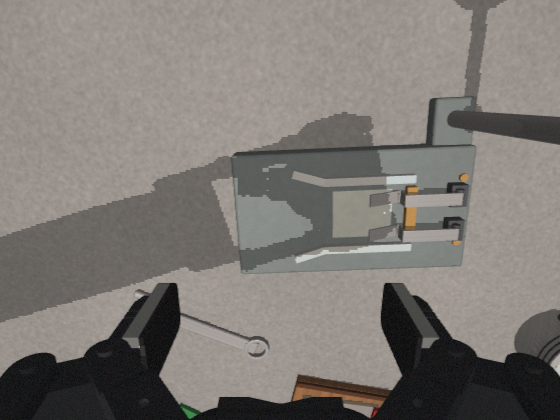

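Stage corners are near (235,156), (474,146), (462,266) and (242,272). The rails, clips and brass stop at (410,205) are visible. Next I'll fit the stage pose.

Run:
```python
from h import *
from scipy.optimize import minimize
for f in ["w2","top0"]:
    c=dict(np.load(f+".npz"));W=cloud(c);ok=c["depth"]>0
    roi=ok&(W[...,1]>.15)&(W[...,1]<.38)&(W[...,0]>.35)&(W[...,0]<.75)
    m=roi&(W[...,2]>.020)&(W[...,2]<.065)
    p=W[m][:,:2]
    print(f,m.sum(),"deck z",np.median(W[m][:,2]), "rail z",)
    # fit rectangle 240x130: minimise points outside (clip block at far-left post foot excluded)
    def inb(q):
        ca,sa=np.cos(q[2]),np.sin(q[2]);d=p-q[:2];return d@[ca,sa],d@[-sa,ca]
    def cost(q):
        u,v=inb(q);du=np.clip(abs(u)-.12,0,None);dv=np.clip(abs(v)-.065,0,None)
        return np.sum(np.minimum(du,.004)+np.minimum(dv,.004)+0)
    # edges: percentile approach given yaw
    best=None
    for yaw in np.arange(-.3,.3,.005):
        u,v=inb([0,0,yaw]); 
        w=[np.percentile(u,.5),np.percentile(u,99.5),np.percentile(v,.5),np.percentile(v,97)]
        # sharpness of histogram edges
        r=cv2.minAreaRect((p*1000).astype(np.float32))
    near=W[m&(c["pixels"].sum(-1)>0)]
    # yaw + y from near (right) long edge & front edge: image-boundary points
    mm=m.astype(np.uint8);mm=cv2.morphologyEx(mm,cv2.MORPH_OPEN,np.ones((3,3)))
    cnt=max(cv2.findContours(mm,0,cv2.CHAIN_APPROX_NONE)[0],key=cv2.contourArea)[:,0]
    B=W[cnt[:,1],cnt[:,0]];B=B[(B[:,2]>.024)&(B[:,2]<.036)][:,:2]
    # robust fit of rect outline
    from scipy.optimize import least_squares
    def res(q):
        ca,sa=np.cos(q[2]),np.sin(q[2]);d=B-q[:2];u=d@[ca,sa];v=d@[-sa,ca]
        e=np.stack([abs(u-.12),abs(u+.12),abs(v-.065),abs(v+.065)]);return e.min(0)
    c0=p.mean(0)
    s=least_squares(res,[*c0,0.],loss="soft_l1",f_scale=.0015)
    print("stage",s.x.round(4),"res med",np.median(res(s.x)).round(4))
    ca,sa=np.cos(s.x[2]),np.sin(s.x[2]);d=W[...,:2]-s.x[:2];u=d@[ca,sa];v=d@[-sa,ca]
    st=roi&(abs(u)<.12)&(abs(v)<.065)
    # rails: bright pixels z .034-.042, for u in parallel section
    for a,b in [(-.06,-.055),(-.03,-.01),(-.01,.02),(.02,.05)]:
        k=st&(u>a)&(u<b)&(W[...,2]>.0355)&(W[...,2]<.042)&(abs(v)>.024)
        print(a,b,"left rail v",np.percentile(v[k&(v>0)],[5,50,95]).round(4) if (k&(v>0)).any() else 0,"right",np.percentile(v[k&(v<0)],[5,50,95]).round(4) if (k&(v<0)).any() else 0)
    h=hue(c);k=st&(abs(h[...,0]-18)<8)&(h[...,1]>140)&(abs(v)<.028)&(u<.09)
    print("stop n",k.sum(),"u",np.percentile(u[k],[3,50,97]).round(4),"v",np.percentile(v[k],[2,50,98]).round(4),"z",np.median(W[k][:,2]))
    deck=st&(u<-.07);print("deckz",np.median(W[deck][:,2]))
```

```text
w2 14721 deck z 0.030092841257453786 rail z
stage [0.5471 0.2165 0.0053] res med 0.0013
-0.06 -0.055 left rail v 0 right [-0.0363 -0.0324 -0.0284]
-0.03 -0.01 left rail v 0 right [-0.0435 -0.0395 -0.0357]
-0.01 0.02 left rail v 0 right [-0.0425 -0.0386 -0.0347]
0.02 0.05 left rail v 0 right [-0.0596 -0.0407 -0.0337]Traceback (most recent call last):
  File "<stdin>", line 42, in <module>
    return _quantile_unchecked(
        a, q, axis, out, overwrite_input, method, keepdims, weights)
    return _ureduce(a,
                    func=_quantile_ureduce_func,
    ...<5 lines>...
                    overwrite_input=overwrite_input,
                    method=method)
    r = func(a, **kwargs)
    result = _quantile(arr,
                       quantiles=q,
    ...<2 lines>...
                       out=out,
                       weights=wgt)
    slices_having_nans = np.isnan(arr[-1, ...])
                                  ~~~^^^^^^^^^
IndexError: index -1 is out of bounds for axis 0 with size 0
```

```bash
cat > st.py <<'E'
from h import *
from scipy.optimize import least_squares
for f in ["w2","top0"]:
    c=dict(np.load(f+".npz"));W=cloud(c);ok=c["depth"]>0
    roi=ok&(W[...,1]>.02)&(W[...,1]<.26)&(W[...,0]>.35)&(W[...,0]<.75)
    m=roi&(W[...,2]>.020)&(W[...,2]<.065)
    mm=cv2.morphologyEx(m.astype(np.uint8),cv2.MORPH_OPEN,np.ones((3,3)))
    cnt=max(cv2.findContours(mm,0,cv2.CHAIN_APPROX_NONE)[0],key=cv2.contourArea)[:,0]
    B=W[cnt[:,1],cnt[:,0]];B=B[(B[:,2]>.024)&(B[:,2]<.036)][:,:2]
    def res(q):
        ca,sa=np.cos(q[2]),np.sin(q[2]);d=B-q[:2];u=d@[ca,sa];v=d@[-sa,ca]
        e=np.stack([abs(u-.12),abs(u+.12),abs(v-.065),abs(v+.065)]);return e.min(0)
    s=least_squares(res,[*W[m].mean(0)[:2],0.],loss="soft_l1",f_scale=.0015)
    print(f,"stage",s.x.round(4),"res med",np.median(res(s.x)).round(4))
    ca,sa=np.cos(s.x[2]),np.sin(s.x[2]);d=W[...,:2]-s.x[:2];u=d@[ca,sa];v=d@[-sa,ca]
    st=roi&(abs(u)<.12)&(abs(v)<.065)
    for a,b in [(-.06,-.054),(-.028,-.01),(-.01,.005),(.05,.06)]:
        for sg in (1,-1):
            k=st&(u>a)&(u<b)&(W[...,2]>.0365)&(W[...,2]<.041)&(v*sg>.026)
            if k.any(): print(a,b,sg,"rail v",np.percentile(v[k],[5,50,95]).round(4),k.sum())
    h=hue(c);k=st&(abs(h[...,0]-18)<8)&(h[...,1]>140)&(abs(v)<.028)&(u<.09)
    if k.any(): print("stop n",k.sum(),"u",np.percentile(u[k],[3,50,97]).round(4),"v",np.percentile(v[k],[2,50,98]).round(4))
    deck=st&(u<-.07);print("deckz",np.median(W[deck][:,2]))
    for sg in (1,-1):
        k=st&(u>.055)&(u<.09)&(v*sg>.005)&(v*sg<.027)&(W[...,2]>.041)&(W[...,2]<.055)
        if k.any(): print("clip v",np.percentile(v[k],[5,50,95]).round(4))
E
python3 st.py
```

```text
w2 stage [0.5492 0.1427 0.0453] res med 0.001
-0.06 -0.054 1 rail v [0.0398 0.0436 0.0474] 48
-0.06 -0.054 -1 rail v [-0.0491 -0.0449 -0.0415] 39
-0.028 -0.01 1 rail v [0.0311 0.0351 0.0388] 146
-0.028 -0.01 -1 rail v [-0.0404 -0.0369 -0.0331] 129
-0.01 0.005 1 rail v [0.0313 0.0351 0.0388] 129
-0.01 0.005 -1 rail v [-0.0404 -0.0368 -0.0329] 112
0.05 0.06 1 rail v [0.0267 0.0346 0.0388] 92
0.05 0.06 -1 rail v [-0.0404 -0.0366 -0.0329] 72
stop n 244 u [0.0526 0.0566 0.0609] v [-0.016  -0.0013  0.0267]
deckz 0.2718076182255258
clip v [0.0116 0.0173 0.0227]
clip v [-0.0243 -0.0187 -0.0133]
top0 stage [0.5512 0.1407 0.0419] res med 0.0012
-0.06 -0.054 1 rail v [0.0446 0.045  0.0467] 3
-0.06 -0.054 -1 rail v [-0.0468 -0.0443 -0.0405] 8
-0.028 -0.01 1 rail v [0.0326 0.0376 0.0404] 21
-0.028 -0.01 -1 rail v [-0.0389 -0.0362 -0.0313] 22
-0.01 0.005 1 rail v [0.0327 0.0365 0.0404] 18
-0.01 0.005 -1 rail v [-0.0393 -0.0354 -0.0314] 20
0.05 0.06 1 rail v [0.0326 0.0354 0.0401] 12
0.05 0.06 -1 rail v [-0.0375 -0.0348 -0.0295] 9
stop n 29 u [0.0528 0.0561 0.059 ] v [-0.025   0.0037  0.0139]
deckz 0.029531725445572445
clip v [0.0146 0.0191 0.0241]
clip v [-0.0215 -0.0167 -0.0114]
```

```bash
cat >> h.py <<'E'
def leg(tgt,a_t,w,g=0,last=True):
    """8 rows with weights w"""
    s,M,a=pose();D=np.array(tgt)-s["tool_pos"];da=(a_t-a+np.pi)%(2*np.pi)-np.pi
    w=np.array(w,float);w/=w.sum();cum=0;rows=[]
    for x in w:
        R=Ro.from_rotvec([0,0,da*cum]).as_matrix()@M;d=R.T@(D*x)
        rows.append([g,[round(float(k),4) for k in d],round(float(-da*x),3)]);cum+=x
    print("t",round(s["time"],2),"from",s["tool_pos"].round(4),"a",round(a,4),"D",D.round(4),"da",round(da,4),"F",s["wrist_force"].round(2));print(rows)
E
python3 -c "
from h import *
leg([.5115,-.1414,.16],1.42,[1,1,1,1,1,1,.8,.6])"
```

```text
t 2.35 from [0.477  0.1709 0.2573] a 1.5713 D [ 0.0345 -0.3123 -0.0973] da -0.1513 F [ 0.8  -0.65 -0.8 ]
[[0, [-0.0423, 0.0047, 0.0128], 0.02], [0, [-0.0422, 0.0056, 0.0128], 0.02], [0, [-0.0421, 0.0064, 0.0128], 0.02], [0, [-0.0419, 0.0073, 0.0128], 0.02], [0, [-0.0418, 0.0081, 0.0128], 0.02], [0, [-0.0416, 0.009, 0.0128], 0.02], [0, [-0.0331, 0.0079, 0.0102], 0.016], [0, [-0.0247, 0.0063, 0.0077], 0.012]]
```

{"op": "servo_tool", "data": {"moves": [[0,[-0.036,0.005,0.01],0.02],[0,[-0.038,0.006,0.01],0.02],[0,[-0.038,0.006,0.01],0.02],[0,[-0.038,0.007,0.01],0.02],[0,[-0.038,0.008,0.01],0.02],[0,[-0.036,0.008,0.01],0.02],[0,[-0.03,0.007,0.01],0.016],[0,[-0.02,0.005,0.007],0.01]]}}

```text
time: 3.02
tool_pos: [0.5125, -0.12, 0.1773]
tcp_rot: [-2.378, -2.049, -0.008]
wrist_force: [-0.9, 0.3, -0.7]
width: 0.997
```

```bash
python3 -c "
from h import *
leg([.5115,-.1414,.12],1.42,[1,1,1,1,.8,.5,.3,.1])"
```

```text
t 3.02 from [ 0.5125 -0.12    0.1773] a 1.4224 D [-0.001  -0.0214 -0.0573] da -0.0024 F [-0.9   0.26 -0.72]
[[0, [-0.0038, 0.0004, 0.01], 0.0], [0, [-0.0038, 0.0004, 0.01], 0.0], [0, [-0.0038, 0.0004, 0.01], 0.0], [0, [-0.0038, 0.0004, 0.01], 0.0], [0, [-0.003, 0.0003, 0.008], 0.0], [0, [-0.0019, 0.0002, 0.005], 0.0], [0, [-0.0011, 0.0001, 0.003], 0.0], [0, [-0.0004, 0.0, 0.001], 0.0]]
```

{"op": "servo_tool", "data": {"moves": [[0,[-0.004,0.0005,0.01],0],[0,[-0.004,0.0005,0.01],0],[0,[-0.004,0.0005,0.01],0],[0,[-0.003,0.0005,0.01],0],[0,[-0.002,0.0003,0.007],0],[0,[-0.001,0,0.004],0],[0,[0,0,0.002],0],[0,[0,0,0],0]]}}

```text
time: 3.68
tool_pos: [0.5079, -0.1442, 0.1159]
tcp_rot: [-2.383, -2.036, -0.001]
wrist_force: [-0.0, 0.4, -0.1]
width: 1.001
```

Run:
```python
from h import *
s,M,a=pose();print(s["tool_pos"],a)
c=bot.read_camera("wrist");np.savez("w3.npz",**c);cv2.imwrite("pics/w3.png",c["pixels"][:,:,::-1])
W=cloud(c)
m=red(c)&(c["depth"]>0);nl,lab,st,_=cv2.connectedComponentsWithStats(m.astype(np.uint8))
for i in range(1,nl):
    if st[i,4]>60:
        p=W[lab==i];z=np.median(np.sort(p[:,2])[-len(p)//3:]);q=p[abs(p[:,2]-z)<.003]
        print(st[i],z.round(4),cv2.minAreaRect((q[:,:2]*1000).astype(np.float32)))
leg([.5115,-.1414,.047],1.42,[1,1,1,1,.8,.5,.3,.1])
```

```text
[ 0.50786606 -0.14418821  0.11587893] 1.4139069907590829
[ 408  180   25   91 1345] 0.0245 ((595.597900390625, -154.54161071777344), (60.41440200805664, 8.602561950683594), 81.44454193115234)
[ 271  205   28   65 1634] 0.0523 ((510.6829528808594, -141.3940887451172), (29.43442153930664, 14.96252727508545), 81.95628356933594)
t 3.73 from [ 0.508  -0.1441  0.1162] a 1.414 D [ 0.0035  0.0027 -0.0692] da 0.006 F [ 0.04  0.71 -0.9 ]
[[0, [0.0005, 0.0006, 0.0121], -0.001], [0, [0.0005, 0.0006, 0.0121], -0.001], [0, [0.0005, 0.0006, 0.0121], -0.001], [0, [0.0005, 0.0006, 0.0121], -0.001], [0, [0.0004, 0.0005, 0.0097], -0.001], [0, [0.0002, 0.0003, 0.0061], -0.001], [0, [0.0001, 0.0002, 0.0036], -0.0], [0, [0.0, 0.0001, 0.0012], -0.0]]
```

View pics/w3.png

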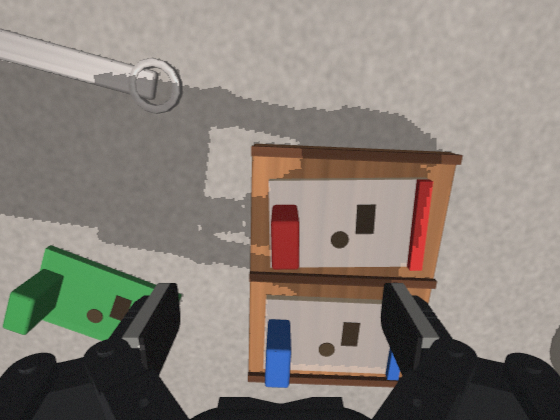

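The red grip is at (285,237), in line with the jaws (image column about 280). The blue block at (278,352) is clear of the finger tracks. Descending.

{"op": "servo_tool", "data": {"moves": [[0,[0.0006,0.0006,0.012],0],[0,[0.0006,0.0006,0.012],0],[0,[0.0006,0.0006,0.012],0],[0,[0.0005,0.0005,0.012],0],[0,[0.0005,0.0005,0.009],0],[0,[0,0,0.005],0],[0,[0,0,0.002],0],[0,[0,0,0.001],0]]}}

```text
time: 4.4
tool_pos: [0.5139, -0.1392, 0.0469]
tcp_rot: [-2.382, -2.044, -0.006]
wrist_force: [-0.2, 0.9, 0.1]
width: 0.999
```

Run:
```python
from h import *
leg([.511,-.1414,.047],1.42,[1,1,1,1,.8,.5,.3,.1])
```

```text
t 4.4 from [ 0.5139 -0.1392  0.0469] a 1.4181 D [-0.0029 -0.0022  0.0001] da 0.0019 F [-0.21  0.88  0.12]
[[0, [-0.0005, -0.0004, -0.0], -0.0], [0, [-0.0005, -0.0004, -0.0], -0.0], [0, [-0.0005, -0.0004, -0.0], -0.0], [0, [-0.0005, -0.0004, -0.0], -0.0], [0, [-0.0004, -0.0004, -0.0], -0.0], [0, [-0.0002, -0.0002, -0.0], -0.0], [0, [-0.0001, -0.0001, -0.0], -0.0], [0, [-0.0, -0.0, -0.0], -0.0]]
```

{"op": "servo_tool", "data": {"moves": [[0,[-0.002,-0.002,0],0],[0,[0,0,0],0],[255,[0,0,0],0],[255,[0,0,0],0],[255,[0,0,0],0],[255,[0,0,0],0],[255,[0,0,0],0],[255,[0,0,0],0]], "newtons": 40}}

```text
time: 5.07
tool_pos: [0.5131, -0.142, 0.0494]
tcp_rot: [2.384, 2.045, 0.01]
wrist_force: [-0.8, -0.2, -1.0]
width: 0.18
```

{"op": "servo_tool", "data": {"moves": [[255,[0,0,0],0],[255,[0,0,0],0],[255,[0,0,0],0],[255,[0,0,0],0],[255,[0,0,0],0],[255,[0,0,0],0],[255,[0,0,0],0],[255,[0,0,0],0]]}}

```text
time: 5.73
tool_pos: [0.5129, -0.1419, 0.0493]
tcp_rot: [2.384, 2.045, 0.009]
wrist_force: [0.2, 0.4, -0.1]
width: 0.181
```

{"op": "servo_tool", "data": {"moves": [[255,[0,0,-0.002],0],[255,[0,0,-0.004],0],[255,[0,0,-0.008],0],[255,[0,0,-0.01],0],[255,[0,0,-0.012],0],[255,[0,0,-0.01],0],[255,[0,0,-0.008],0],[255,[0,0,-0.004],0]]}}

```text
time: 6.4
tool_pos: [0.5115, -0.1417, 0.1119]
tcp_rot: [-2.383, -2.044, -0.007]
wrist_force: [-0.7, -1.0, -1.7]
width: 0.178
```

Run:
```python
from h import *
c=bot.read_camera("wrist");np.savez("w4.npz",**c);cv2.imwrite("pics/w4.png",c["pixels"][:,:,::-1])
st=np.array([.549,.1418]);y=.045
R=np.array([[np.cos(y),-np.sin(y)],[np.sin(y),np.cos(y)]])
# slide origin at stage x=-0.085 ; grip 40 mm behind
print("grip target over stage", st+R@[-.125,0], "home grip", st+R@[-.0345,0])
leg([*(st+R@[-.125,0]),.13],1.6158,[.3,.6,1,1,1,1,1,.9],255)
```

```text
grip target over stage [0.42412654 0.1361769 ] home grip [0.51453493 0.14024802]
t 6.45 from [ 0.5122 -0.1419  0.1126] a 1.4178 D [-0.088   0.2781  0.0174] da 0.198 F [ 0.58 -0.05 -0.15]
[[255, [0.0115, -0.0057, -0.0007], -0.009], [255, [0.0232, -0.0112, -0.0015], -0.017], [255, [0.0389, -0.018, -0.0024], -0.029], [255, [0.0394, -0.0169, -0.0024], -0.029], [255, [0.0399, -0.0157, -0.0024], -0.029], [255, [0.0404, -0.0145, -0.0024], -0.029], [255, [0.0408, -0.0134, -0.0024], -0.029], [255, [0.037, -0.011, -0.0022], -0.026]]
```

View pics/w4.png

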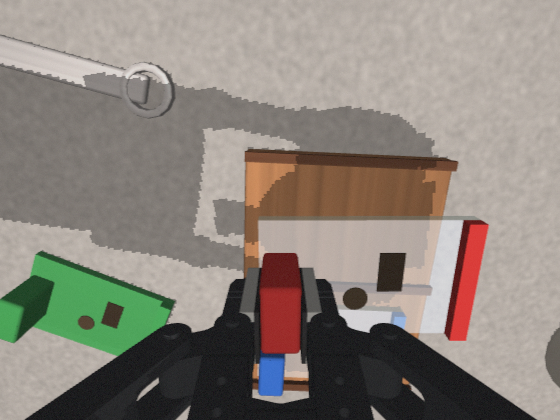

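{"op": "servo_tool", "data": {"moves": [[255,[0.01,-0.006,0],-0.01],[255,[0.02,-0.012,0],-0.02],[255,[0.03,-0.018,-0.001],-0.025],[255,[0.035,-0.018,-0.001],-0.025],[255,[0.035,-0.017,-0.001],-0.025],[255,[0.035,-0.016,-0.001],-0.025],[255,[0.03,-0.014,-0.001],-0.025],[255,[0.02,-0.01,-0.001],-0.02]]}}

```text
time: 7.12
tool_pos: [0.4124, 0.0875, 0.1176]
tcp_rot: [2.196, 2.244, 0.009]
wrist_force: [0.1, 0.5, -0.6]
width: 0.179
```

```bash
cat >> h.py <<'E'
ST=np.array([.549,.1418]);SY=.045
SR=np.array([[np.cos(SY),-np.sin(SY)],[np.sin(SY),np.cos(SY)]])
def gp(x,y=0): return ST+SR@[x-.04,y]
E
python3 -c "
from h import *
leg([*gp(-.1),.11],1.6158,[.6,1,1,1,.8,.5,.3,.1],255)"
```

```text
t 7.12 from [0.4124 0.0875 0.1176] a 1.5925 D [-0.0032  0.048  -0.0076] da 0.0233 F [ 0.15  0.46 -0.61]
[[255, [0.0054, -0.0003, 0.0009], -0.003], [255, [0.0091, -0.0004, 0.0015], -0.004], [255, [0.0091, -0.0004, 0.0015], -0.004], [255, [0.0091, -0.0003, 0.0015], -0.004], [255, [0.0073, -0.0002, 0.0012], -0.004], [255, [0.0045, -0.0001, 0.0007], -0.002], [255, [0.0027, -0.0001, 0.0004], -0.001], [255, [0.0009, -0.0, 0.0001], -0.0]]
```

{"op": "servo_tool", "data": {"moves": [[255,[0.009,0,0],-0.003],[255,[0.009,0,0.001],-0.004],[255,[0.009,0,0.001],-0.004],[255,[0.008,0,0.001],-0.004],[255,[0.006,0,0.001],-0.003],[255,[0.004,0,0.001],-0.002],[255,[0.001,0,0],0],[255,[0,0,0],0]]}}

```text
time: 7.78
tool_pos: [0.3995, 0.1423, 0.1087]
tcp_rot: [-2.155, -2.278, 0.001]
wrist_force: [0.5, -0.4, -1.9]
width: 0.184
```

```bash
cat > look.py <<'E'
import sys
from h import *
s,M,a=pose()
c=bot.read_camera("wrist");n=sys.argv[1];np.savez(n+".npz",**c);cv2.imwrite(f"pics/{n}.png",c["pixels"][:,:,::-1])
print("t",s["time"],"tcp",s["tool_pos"].round(4),"a",round(a,4),"tilt",M[:2,2].round(4),"F",s["wrist_force"].round(2),"w",round(s["width"],3))
W=cloud(c);m=red(c)&(c["depth"]>0);nl,lab,st,_=cv2.connectedComponentsWithStats(m.astype(np.uint8))
for i in range(1,nl):
    if st[i,4]>100:
        p=W[lab==i];z=np.median(np.sort(p[:,2])[-len(p)//3:]);q=p[abs(p[:,2]-z)<.003]
        r=cv2.minAreaRect((q[:,:2]*1000).astype(np.float32));ctr=np.array(r[0])/1000
        print(st[i],"z",z.round(4),r,"stage frame",(SR.T@(ctr-ST)).round(4))
print("tcp stage frame",(SR.T@(s["tool_pos"][:2]-ST)).round(4),"a-rel",round(a-np.pi/2-SY,4))
E
python3 look.py w5
python3 -c "
from h import *
leg([*gp(-.1),.0725],1.6158,[.6,1,1,1,.8,.5,.3,.1],255)"
```

```text
t 7.7833 tcp [0.3995 0.1423 0.1087] a 1.6266 tilt [-0.0048  0.0036] F [ 0.51 -0.35 -1.85] w 0.184
[ 446  221   42  119 2592] z 0.0831 ((484.9124450683594, 146.9778594970703), (9.525653839111328, 60.148685455322266), 3.0291078090667725) stage frame [-0.0638  0.0081]
[ 259  253   43  100 3750] z 0.1116 ((399.62396240234375, 142.5618896484375), (15.495192527770996, 29.883914947509766), 2.8829784393310547) stage frame [-0.1492  0.0075]
tcp stage frame [-0.1493  0.0072] a-rel 0.0108
t 7.83 from [0.3995 0.1422 0.1086] a 1.6263 D [ 0.0097 -0.0067 -0.0361] da -0.0105 F [ 0.58  0.2  -1.94]
[[255, [-0.0008, 0.0011, 0.0041], 0.001], [255, [-0.0014, 0.0018, 0.0068], 0.002], [255, [-0.0014, 0.0018, 0.0068], 0.002], [255, [-0.0014, 0.0018, 0.0068], 0.002], [255, [-0.0011, 0.0014, 0.0054], 0.002], [255, [-0.0007, 0.0009, 0.0034], 0.001], [255, [-0.0004, 0.0005, 0.002], 0.001], [255, [-0.0001, 0.0002, 0.0007], 0.0]]
```

View pics/w5.png

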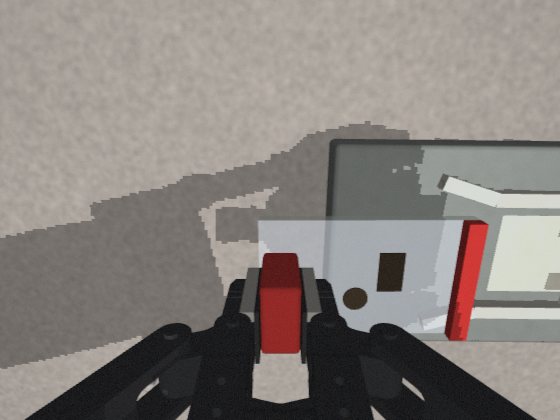

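The slide is held square and its grip centre coincides with the TCP. The red bar is at (465,280), about 7 mm left of the stage's centre line. I'll correct that and lower it.

{"op": "servo_tool", "data": {"moves": [[255,[-0.001,0.001,0.004],0.002],[255,[-0.0015,0.002,0.006],0.002],[255,[-0.0015,0.002,0.006],0.002],[255,[-0.0015,0.002,0.006],0.002],[255,[-0.001,0.0015,0.005],0.001],[255,[0,0.0005,0.003],0],[255,[0,0,0.001],0],[255,[0,0,0],0]]}}

```text
time: 8.5
tool_pos: [0.41, 0.1332, 0.0734]
tcp_rot: [-2.171, -2.262, 0.004]
wrist_force: [-0.1, -0.2, -1.6]
width: 0.178
```

```bash
python3 look.py w6;python3 -c "
from h import *
leg([*gp(-.1),.069],1.6158,[1,1,1,1,1,1,1,1],255)"
```

```text
t 8.5 tcp [0.41   0.1332 0.0734] a 1.6121 tilt [-0.0062  0.0027] F [-0.06 -0.21 -1.59] w 0.178
[ 445  221   43  119 2607] z 0.0478 ((495.616455078125, 136.52308654785156), (9.036468505859375, 60.379859924316406), 2.4912636280059814) stage frame [-0.0536 -0.0029]
[ 259  253   43  100 3771] z 0.0763 ((410.193115234375, 133.6239776611328), (15.456729888916016, 30.066940307617188), 2.141049385070801) stage frame [-0.139  -0.0019]
tcp stage frame [-0.1392 -0.0023] a-rel -0.0037
t 8.55 from [0.41   0.1333 0.0735] a 1.6123 D [-0.0008  0.0022 -0.0045] da 0.0035 F [ 0.99 -0.09 -0.95]
[[255, [0.0003, -0.0001, 0.0006], -0.0], [255, [0.0003, -0.0001, 0.0006], -0.0], [255, [0.0003, -0.0001, 0.0006], -0.0], [255, [0.0003, -0.0001, 0.0006], -0.0], [255, [0.0003, -0.0001, 0.0006], -0.0], [255, [0.0003, -0.0001, 0.0006], -0.0], [255, [0.0003, -0.0001, 0.0006], -0.0], [255, [0.0003, -0.0001, 0.0006], -0.0]]
```

View pics/w6.png

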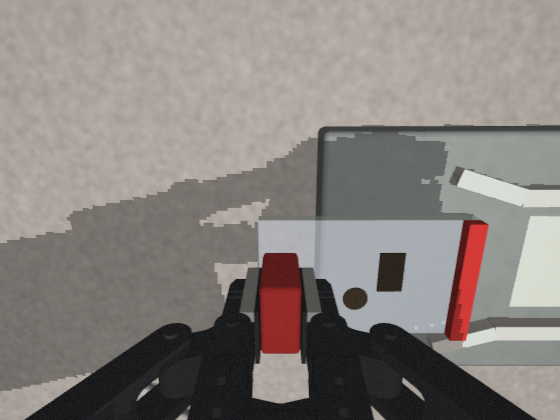

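{"op": "servo_tool", "data": {"moves": [[255,[0.0006,0,0.0005],0],[255,[0.0006,0,0.0005],0],[255,[0.0004,0,0.0005],-0.002],[255,[0.0003,0,0.0005],-0.002],[255,[0,0,0.0005],0],[255,[0,0,0.0005],0],[255,[0,0,0.0005],0],[255,[0,0,0],0]]}}

```text
time: 9.22
tool_pos: [0.4107, 0.1361, 0.071]
tcp_rot: [-2.165, -2.269, -0.0]
wrist_force: [-0.8, 0.3, -1.2]
width: 0.183
```

```bash
python3 look.py w7
```

```text
t 9.2167 tcp [0.4107 0.1361 0.071 ] a 1.6177 tilt [-0.0034  0.0035] F [-0.81  0.27 -1.19] w 0.183
[ 445  221   43  120 2618] z 0.0456 ((496.4595947265625, 139.841552734375), (8.99341106414795, 60.6872673034668), 3.1470961570739746) stage frame [-0.0526  0.0004]
[ 260  253   42  100 3763] z 0.074 ((410.9377746582031, 136.5459442138672), (15.453968048095703, 30.23753547668457), 2.5644989013671875) stage frame [-0.1382  0.001 ]
tcp stage frame [-0.1384  0.0006] a-rel 0.0019
```

{"op": "servo_tool", "data": {"moves": [[255,[0,0,0.0005],0],[255,[0,0,0.0005],0],[255,[0,0,0.0005],0],[255,[0,0,0.0005],0],[255,[0,0,0.0005],0],[255,[0,0,0.0003],0],[255,[0,0,0],0],[255,[0,0,0],0]]}}

```text
time: 9.93
tool_pos: [0.4107, 0.1361, 0.0679]
tcp_rot: [-2.166, -2.269, -0.0]
wrist_force: [0.9, 0.5, -1.1]
width: 0.178
```

```bash
python3 look.py w8
```

```text
t 9.9333 tcp [0.4107 0.1361 0.0679] a 1.6175 tilt [-0.0035  0.0035] F [ 0.85  0.48 -1.11] w 0.178
[ 445  221   43  120 2614] z 0.0425 ((496.26947021484375, 139.67041015625), (9.680516242980957, 61.05781555175781), 1.903763771057129) stage frame [-0.0528  0.0002]
[ 259  253   43  100 3765] z 0.0708 ((410.9525146484375, 136.4033203125), (15.479007720947266, 30.200580596923828), 2.655423879623413) stage frame [-0.1382  0.0008]
tcp stage frame [-0.1384  0.0005] a-rel 0.0017
```

{"op": "servo_tool", "data": {"moves": [[255,[0,0,0.0003],0],[255,[0,0,0.0003],0],[255,[0,0,0.0002],0],[255,[0,0,0],0],[255,[0,0,0],0],[255,[0,0,0],0],[255,[0,0,0],0],[255,[0,0,0],0]]}}

```text
time: 10.65
tool_pos: [0.4112, 0.1362, 0.0676]
tcp_rot: [-2.166, -2.27, -0.002]
wrist_force: [0.0, 0.1, 0.1]
width: 0.177
```

{"op": "servo_tool", "data": {"moves": [[255,[0,0.001,0],0],[255,[0,0.002,0],0],[255,[0,0.003,0],0],[255,[0,0.003,0],0],[255,[0,0.003,0],0],[255,[0,0.002,0],0],[255,[0,0.001,0],0],[255,[0,0,0],0]]}}

```text
time: 11.32
tool_pos: [0.4284, 0.1371, 0.0676]
tcp_rot: [-2.166, -2.27, -0.002]
wrist_force: [-1.0, -1.1, 0.3]
width: 0.181
```

```bash
python3 look.py w9
```

```text
t 11.3167 tcp [0.4284 0.1371 0.0676] a 1.6175 tilt [-0.0019  0.0039] F [-0.96 -1.06  0.31] w 0.181
[ 445  221   43  120 2626] z 0.0423 ((514.107666015625, 140.7769775390625), (8.894917488098145, 60.93638610839844), 2.952892303466797) stage frame [-0.0349  0.0005]
[ 259  253   43  100 3778] z 0.0705 ((428.52166748046875, 137.23995971679688), (15.391803741455078, 30.50992774963379), 2.6353604793548584) stage frame [-0.1206  0.0009]
tcp stage frame [-0.1207  0.0007] a-rel 0.0017
```

View pics/w9.png

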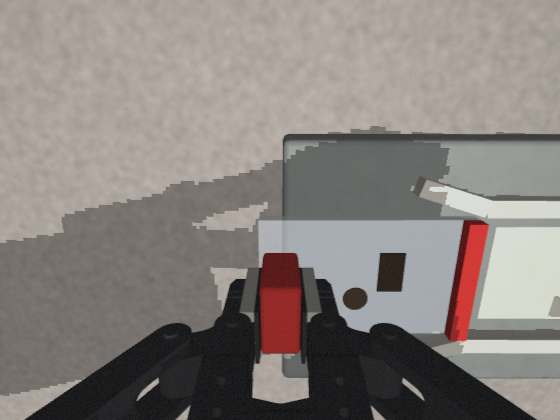

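The bar is at (468,280), centred between the rails with a small gap on each side. Continuing.

{"op": "servo_tool", "data": {"moves": [[255,[0,0.002,0],0],[255,[0,0.003,0],0],[255,[0,0.004,0],0],[255,[0,0.004,0],0],[255,[0,0.004,0],0],[255,[0,0.003,0],0],[255,[0,0.001,0],0],[255,[0,0,0],0]]}}

```text
time: 12.03
tool_pos: [0.4517, 0.1381, 0.0675]
tcp_rot: [-2.166, -2.27, -0.003]
wrist_force: [-1.0, -0.7, 0.3]
width: 0.181
```

```bash
python3 look.py w10
```

```text
t 12.0333 tcp [0.4517 0.1381 0.0675] a 1.6175 tilt [-0.0018  0.0039] F [-1.04 -0.67  0.35] w 0.181
[ 445  221   43  119 2588] z 0.0423 ((537.3865356445312, 142.03175354003906), (9.015642166137695, 60.480003356933594), 2.9448773860931396) stage frame [-0.0116  0.0008]
[ 259  253   43  100 3780] z 0.0705 ((451.8363342285156, 138.52239990234375), (15.46147346496582, 29.842735290527344), 2.4640071392059326) stage frame [-0.0972  0.0011]
tcp stage frame [-0.0974  0.0007] a-rel 0.0017
```

View pics/w10.png

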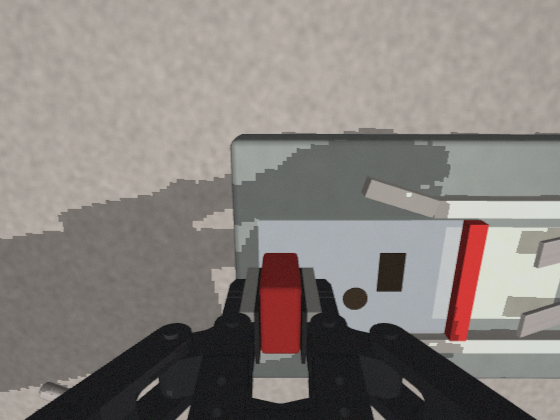

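The slide is between the rails, with the clip lips just ahead at (545,250) and (540,318).

{"op": "servo_tool", "data": {"moves": [[255,[0,0.002,0],0],[255,[0,0.003,0],0],[255,[0,0.004,0],0],[255,[0,0.004,0],0],[255,[0,0.004,0],0],[255,[0,0.003,0],0],[255,[0,0.001,0],0],[255,[0,0,0],0]]}}

```text
time: 12.75
tool_pos: [0.4747, 0.1393, 0.0675]
tcp_rot: [-2.166, -2.27, -0.003]
wrist_force: [-0.6, 0.7, 0.2]
width: 0.178
```

```bash
python3 look.py w11
```

```text
t 12.75 tcp [0.4747 0.1393 0.0675] a 1.6177 tilt [-0.0017  0.0039] F [-0.6   0.7   0.19] w 0.178
[ 445  221   43  119 2598] z 0.0424 ((560.3682250976562, 143.27505493164062), (9.581491470336914, 60.19813919067383), 2.9212844371795654) stage frame [0.0114 0.001 ]
[ 259  253   43  100 3751] z 0.0704 ((474.8836669921875, 139.5986785888672), (15.378589630126953, 30.2170352935791), 2.5652921199798584) stage frame [-0.0741  0.0011]
tcp stage frame [-0.0743  0.0008] a-rel 0.0019
```

View pics/w11.png

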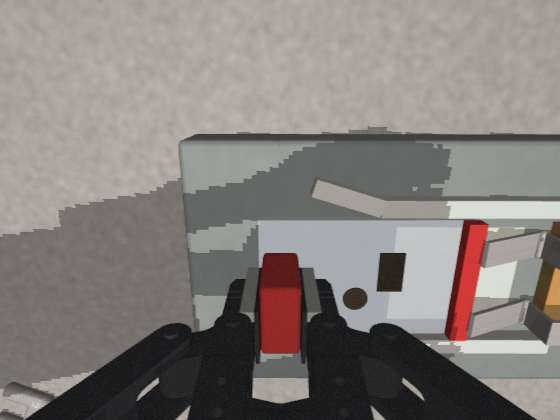

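Bar at (468,280), clip lips just touching ahead of it at (490,248) and (478,318). From here I push slowly.

{"op": "servo_tool", "data": {"moves": [[255,[0,0.001,0],0],[255,[0,0.001,0],0],[255,[0,0.001,0],0],[255,[0,0.001,0],0],[255,[0,0.001,0],0],[255,[0,0.001,0],0],[255,[0,0.001,0],0],[255,[0,0.001,0],0]]}}

```text
time: 13.47
tool_pos: [0.4811, 0.1395, 0.0675]
tcp_rot: [-2.164, -2.268, 0.003]
wrist_force: [-6.0, -0.1, 6.6]
width: 0.183
```

{"op": "servo_tool", "data": {"moves": [[255,[0,0.001,0],0],[255,[0,0.001,0],0],[255,[0,0.001,0],0],[255,[0,0.001,0],0],[255,[0,0.001,0],0],[255,[0,0.001,0],0],[255,[0,0.001,0],0],[255,[0,0.001,0],0]]}}

```text
time: 14.13
tool_pos: [0.4835, 0.1397, 0.0687]
tcp_rot: [-2.158, -2.262, 0.019]
wrist_force: [-6.0, -0.8, 5.2]
width: 0.18
```

```bash
python3 look.py w12
```

```text
t 14.1333 tcp [0.4835 0.1397 0.0687] a 1.6177 tilt [-0.0195  0.0021] F [-5.96 -0.81  5.16] w 0.18
[ 446  221   43  120 1627] z 0.0423 ((568.6616821289062, 143.63905334472656), (8.968592643737793, 59.96843719482422), 2.562485456466675) stage frame [0.0197 0.001 ]
[ 259  253   43  100 3776] z 0.0717 ((483.5880432128906, 140.01309204101562), (15.48328971862793, 30.930458068847656), 2.287022113800049) stage frame [-0.0654  0.0012]
tcp stage frame [-0.0656  0.0009] a-rel 0.0019
```

View pics/w12.png

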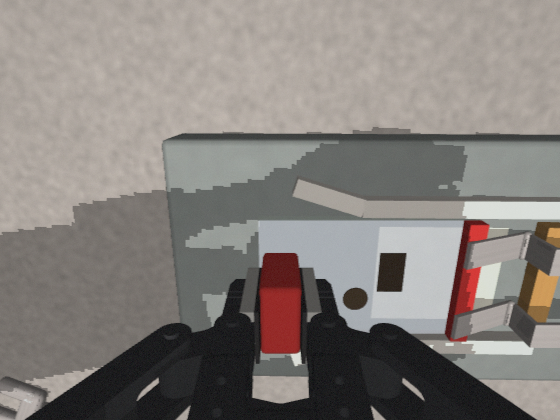

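{"op": "servo_tool", "data": {"moves": [[255,[0,0.0012,0.0006],0],[255,[0,0.0014,0.0006],0],[255,[0,0.0016,0.0006],0],[255,[0,0.0016,0.0006],0],[255,[0,0.0016,0.0005],0],[255,[0,0.0016,0.0005],0],[255,[0,0.0016,0.0005],0],[255,[0,0.0016,0.0005],0]]}}

```text
time: 14.85
tool_pos: [0.4903, 0.1405, 0.0695]
tcp_rot: [-2.152, -2.255, 0.034]
wrist_force: [-8.1, -1.0, 10.6]
width: 0.182
```

```bash
python3 look.py w13
```

```text
t 14.85 tcp [0.4903 0.1405 0.0695] a 1.6175 tilt [-0.0328  0.0011] F [-8.08 -1.   10.65] w 0.182
[462 221  27  23 462] z 0.0423 ((573.7518920898438, 169.70407104492188), (8.78359317779541, 9.29295539855957), 6.312376022338867) stage frame [0.026  0.0268]
[ 259  253   42  100 3767] z 0.0725 ((490.2718811035156, 140.93731689453125), (15.539233207702637, 30.365446090698242), 3.7190966606140137) stage frame [-0.0587  0.0018]
[449 269  32  49 925] z 0.0424 ((575.2520141601562, 140.17190551757812), (8.443647384643555, 26.051815032958984), 2.626044750213623) stage frame [ 0.0262 -0.0028]
tcp stage frame [-0.0587  0.0013] a-rel 0.0017
```

The tool pitches nose-down as it pushes (tilt 0.033), because each row starts from the measured pose. I'll pause the push and press lightly down, so the deck levels the slide again.

{"op": "servo_tool", "data": {"moves": [[255,[0,0.0004,0.0006],0],[255,[0,0.0002,0.0006],0],[255,[0,0,0.0006],0],[255,[0,0,0.0006],0],[255,[0,0,0.0006],0],[255,[0,0,0.0006],0],[255,[0,0,0.0006],0],[255,[0,0,0.0005],0]]}}

```text
time: 15.57
tool_pos: [0.4906, 0.1405, 0.0699]
tcp_rot: [-2.152, -2.254, 0.036]
wrist_force: [-4.3, -0.1, 6.0]
width: 0.178
```

```bash
python3 look.py w14; python3 -c "
from h import *
print(bot.read_state()['torque'])"
```

```text
t 15.5667 tcp [0.4906 0.1405 0.0699] a 1.6175 tilt [-0.0338  0.0008] F [-4.3  -0.08  5.98] w 0.178
[461 221  28  23 458] z 0.0424 ((574.4059448242188, 169.6395263671875), (8.61001205444336, 9.562145233154297), 2.5492801666259766) stage frame [0.0266 0.0267]
[ 259  253   42  100 3751] z 0.0728 ((490.6446838378906, 140.90798950195312), (15.524792671203613, 30.08898162841797), 3.31135892868042) stage frame [-0.0583  0.0017]
[449 269  31  48 925] z 0.0424 ((575.7767333984375, 140.07669067382812), (8.882624626159668, 25.420063018798828), 3.276277780532837) stage frame [ 0.0267 -0.0029]
tcp stage frame [-0.0584  0.0013] a-rel 0.0017
[-0.06154821  0.19865949 -0.01396617]
```

View pics/w14.png

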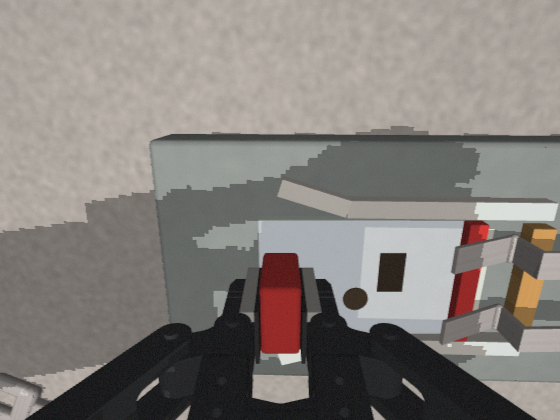

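Bar at (470,265) is under both lips. The tilt is holding but not recovering. I'll relax the forward push and press down a little more.

{"op": "servo_tool", "data": {"moves": [[255,[0,-0.0004,0.0008],0],[255,[0,-0.0005,0.001],0],[255,[0,-0.0005,0.001],0],[255,[0,-0.0005,0.001],0],[255,[0,-0.0005,0.001],0],[255,[0,-0.0005,0.001],0],[255,[0,-0.0005,0.001],0],[255,[0,-0.0005,0.001],0]]}}

```text
time: 16.28
tool_pos: [0.4903, 0.1405, 0.0691]
tcp_rot: [-2.155, -2.258, 0.027]
wrist_force: [-4.5, -1.3, 6.8]
width: 0.181
```

```bash
python3 look.py w15; python3 -c "
from h import *
print(bot.read_state()['torque'])"
```

```text
t 16.2833 tcp [0.4903 0.1405 0.0691] a 1.6174 tilt [-0.0262  0.0012] F [-4.5  -1.32  6.79] w 0.181
[461 221  28  24 478] z 0.0423 ((574.2139282226562, 169.31796264648438), (8.768481254577637, 10.062732696533203), 1.1578402519226074) stage frame [0.0264 0.0264]
[ 259  253   43  100 3760] z 0.072 ((490.1455383300781, 140.84033203125), (15.901453018188477, 30.348514556884766), 1.9411733150482178) stage frame [-0.0588  0.0017]
[449 269  31  48 920] z 0.0423 ((575.7225952148438, 140.08291625976562), (8.545516014099121, 26.75943946838379), 3.320051670074463) stage frame [ 0.0266 -0.0029]
tcp stage frame [-0.0587  0.0014] a-rel 0.0016
[-0.07659697  0.15297911 -0.03638177]
```

{"op": "servo_tool", "data": {"moves": [[255,[0,-0.0008,0.001],0],[255,[0,-0.0008,0.0012],0],[255,[0,-0.0008,0.0012],0],[255,[0,-0.0008,0.0012],0],[255,[0,-0.0008,0.0012],0],[255,[0,-0.0008,0.0012],0],[255,[0,-0.0008,0.0012],0],[255,[0,-0.0008,0.0012],0]]}}

```text
time: 17.0
tool_pos: [0.4897, 0.1405, 0.068]
tcp_rot: [-2.161, -2.265, 0.012]
wrist_force: [-3.1, -1.1, 7.1]
width: 0.181
```

```bash
python3 look.py w16
```

```text
t 17.0 tcp [0.4897 0.1405 0.068 ] a 1.6177 tilt [-0.0132  0.0021] F [-3.09 -1.08  7.13] w 0.181
[461 221  28  24 492] z 0.0422 ((573.7936401367188, 169.37533569335938), (8.584311485290527, 9.68659782409668), 4.510820388793945) stage frame [0.026  0.0264]
[ 259  253   43  100 3783] z 0.0709 ((489.6907958984375, 140.82212829589844), (15.851449966430664, 30.158767700195312), 2.3078479766845703) stage frame [-0.0593  0.0017]
[448 269  32  49 924] z 0.0423 ((575.67333984375, 139.70849609375), (8.904410362243652, 26.307884216308594), 2.8587465286254883) stage frame [ 0.0266 -0.0033]
tcp stage frame [-0.0593  0.0014] a-rel 0.0019
```

{"op": "servo_tool", "data": {"moves": [[255,[0,-0.0006,0.0012],0],[255,[0,-0.0006,0.0012],0],[255,[0,-0.0006,0.0012],0],[255,[0,-0.0004,0.001],0],[255,[0,-0.0004,0.001],0],[255,[0,0,0.0008],0],[255,[0,0.0005,0.0006],0],[255,[0,0.001,0.0006],0]]}}

```text
time: 17.72
tool_pos: [0.4899, 0.1405, 0.0676]
tcp_rot: [-2.163, -2.266, 0.009]
wrist_force: [-8.6, -0.7, 10.8]
width: 0.182
```

```bash
python3 look.py w17
```

```text
t 17.7167 tcp [0.4899 0.1405 0.0676] a 1.6174 tilt [-0.0107  0.0021] F [-8.6  -0.73 10.8 ] w 0.182
[461 221  28  24 496] z 0.0422 ((574.17236328125, 169.93338012695312), (8.315878868103027, 9.272981643676758), 5.5592803955078125) stage frame [0.0264 0.027 ]
[ 259  253   42  100 3765] z 0.0705 ((489.86688232421875, 140.66888427734375), (15.592398643493652, 30.178327560424805), 3.3857429027557373) stage frame [-0.0591  0.0015]
[448 269  32  50 926] z 0.0423 ((575.4673461914062, 139.685791015625), (8.730057716369629, 27.019203186035156), 3.412693738937378) stage frame [ 0.0263 -0.0033]
tcp stage frame [-0.0591  0.0013] a-rel 0.0016
```

{"op": "servo_tool", "data": {"moves": [[255,[0,0.0018,0.0006],0],[255,[0,0.002,0.0006],0],[255,[0,0.002,0.0006],0],[255,[0,0.002,0.0006],0],[255,[0,0.002,0.0006],0],[255,[0,0.001,0.0006],0],[255,[0,0.0005,0.0006],0],[255,[0,0,0.0008],0]]}}

```text
time: 18.43
tool_pos: [0.4946, 0.141, 0.0692]
tcp_rot: [-2.156, -2.258, 0.028]
wrist_force: [-4.4, -1.5, 7.1]
width: 0.183
```

```bash
python3 look.py w18
```

```text
t 18.4333 tcp [0.4946 0.141  0.0692] a 1.6171 tilt [-0.0264  0.0008] F [-4.42 -1.54  7.13] w 0.183
[461 221  28  25 491] z 0.0423 ((578.7181396484375, 169.79942321777344), (8.863083839416504, 9.97506046295166), 4.251988410949707) stage frame [0.0309 0.0266]
[ 259  253   43  100 3761] z 0.0721 ((494.4726867675781, 141.1088409423828), (15.938834190368652, 30.3835391998291), 2.248030185699463) stage frame [-0.0545  0.0018]
[448 269  33  50 920] z 0.0424 ((579.6694946289062, 140.30508422851562), (8.791977882385254, 27.087125778198242), 1.629449725151062) stage frame [ 0.0306 -0.0029]
tcp stage frame [-0.0544  0.0017] a-rel 0.0013
```

{"op": "servo_tool", "data": {"moves": [[255,[0,-0.0007,0.0012],0],[255,[0,-0.0007,0.0014],0],[255,[0,-0.0007,0.0014],0],[255,[0,-0.0007,0.0014],0],[255,[0,-0.0007,0.0014],0],[255,[0,-0.0007,0.0014],0],[255,[0,-0.0007,0.0014],0],[255,[0,-0.0007,0.0014],0]]}}

```text
time: 19.15
tool_pos: [0.4941, 0.141, 0.068]
tcp_rot: [-2.161, -2.264, 0.015]
wrist_force: [-5.5, -2.5, 9.6]
width: 0.178
```

```bash
python3 look.py w19
```

```text
t 19.15 tcp [0.4941 0.141  0.068 ] a 1.6171 tilt [-0.0153  0.0014] F [-5.51 -2.54  9.58] w 0.178
[461 221  28  26 511] z 0.0422 ((578.205078125, 169.40115356445312), (8.552443504333496, 10.956644058227539), 0.654926598072052) stage frame [0.0304 0.0263]
[ 259  253   43  100 3767] z 0.0709 ((494.0137634277344, 141.2042694091797), (15.893539428710938, 29.874521255493164), 2.408052921295166) stage frame [-0.055   0.0019]
[448 270  33  50 931] z 0.0423 ((579.6329345703125, 140.1750030517578), (8.729520797729492, 26.046550750732422), 3.0068650245666504) stage frame [ 0.0305 -0.003 ]
tcp stage frame [-0.0549  0.0016] a-rel 0.0013
```

{"op": "servo_tool", "data": {"moves": [[255,[-0.0002,0.0015,0.001],0],[255,[-0.0002,0.0022,0.0008],0],[255,[-0.0002,0.0024,0.0008],0],[255,[-0.0002,0.0024,0.0008],0],[255,[-0.0002,0.0024,0.0008],0],[255,[-0.0002,0.0024,0.0008],0],[255,[0,0.001,0.001],0],[255,[0,0,0.001],0]]}}

```text
time: 19.87
tool_pos: [0.4989, 0.1411, 0.0696]
tcp_rot: [-2.15, -2.253, 0.039]
wrist_force: [-5.8, -2.6, 9.9]
width: 0.179
```

```bash
python3 look.py w20
```

```text
t 19.8667 tcp [0.4989 0.1411 0.0696] a 1.6173 tilt [-0.0372  0.0005] F [-5.8  -2.58  9.9 ] w 0.179
[462 222  28  24 489] z 0.0423 ((582.76171875, 169.97024536132812), (9.018033981323242, 9.73607349395752), 5.146679878234863) stage frame [0.035  0.0266]
[ 259  253   43  100 3749] z 0.0725 ((499.0988464355469, 141.27796936035156), (15.703840255737305, 30.22736167907715), 3.2436578273773193) stage frame [-0.0499  0.0017]
[449 270  32  50 926] z 0.0424 ((583.9275512695312, 140.83346557617188), (8.52265739440918, 26.053674697875977), 3.7560555934906006) stage frame [ 0.0348 -0.0025]
tcp stage frame [-0.0501  0.0015] a-rel 0.0015
```

View pics/w20.png

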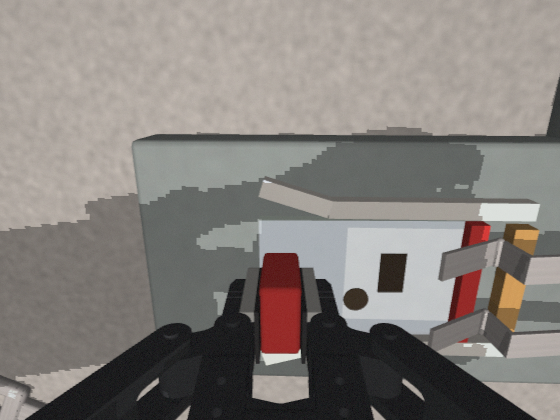

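Clip noses are at (500,245) and (485,325), just beyond the bar at (475,260). Levelling again.

{"op": "servo_tool", "data": {"moves": [[255,[-0.0002,-0.0007,0.0012],0],[255,[-0.0002,-0.0007,0.0014],0],[255,[-0.0002,-0.0007,0.0014],0],[255,[0,-0.0007,0.0014],0],[255,[0,-0.0007,0.0014],0],[255,[0,-0.0007,0.0014],0],[255,[0,-0.0007,0.0014],0],[255,[0,-0.0007,0.0014],0]]}}

```text
time: 20.58
tool_pos: [0.4985, 0.1409, 0.0687]
tcp_rot: [-2.155, -2.259, 0.025]
wrist_force: [-4.5, -1.1, 9.1]
width: 0.177
```

{"op": "servo_tool", "data": {"moves": [[255,[-0.0002,-0.0007,0.0014],0],[255,[-0.0002,-0.0007,0.0014],0],[255,[0,-0.0007,0.0014],0],[255,[0,-0.0007,0.0014],0],[255,[0,-0.0007,0.0014],0],[255,[0,-0.0007,0.0014],0],[255,[0,-0.0007,0.0014],0],[255,[0,-0.0005,0.0012],0]]}}

```text
time: 21.25
tool_pos: [0.4981, 0.1409, 0.0677]
tcp_rot: [-2.16, -2.264, 0.012]
wrist_force: [-5.3, -1.9, 8.5]
width: 0.182
```

```bash
python3 look.py w21
```

```text
t 21.25 tcp [0.4981 0.1409 0.0677] a 1.6176 tilt [-0.014  0.003] F [-5.33 -1.87  8.49] w 0.182
[462 221  28  26 506] z 0.0422 ((582.6010131835938, 169.42962646484375), (8.90127944946289, 10.62283706665039), 3.932624101638794) stage frame [0.0348 0.0261]
[ 259  253   43  100 3774] z 0.0707 ((498.2581787109375, 141.28857421875), (15.783259391784668, 29.8040828704834), 3.269534111022949) stage frame [-0.0507  0.0018]
[449 270  32  51 940] z 0.0423 ((583.7796020507812, 140.10995483398438), (8.900729179382324, 26.552045822143555), 2.0863654613494873) stage frame [ 0.0347 -0.0033]
tcp stage frame [-0.0509  0.0014] a-rel 0.0018
```

{"op": "servo_tool", "data": {"moves": [[255,[-0.0002,0.0018,0.0008],0],[255,[-0.0002,0.0024,0.0008],0],[255,[-0.0002,0.0024,0.0008],0],[255,[-0.0002,0.0024,0.0008],0],[255,[-0.0002,0.0024,0.0008],0],[255,[-0.0002,0.0024,0.0008],0],[255,[0,0.001,0.001],0],[255,[0,0,0.001],0]]}}

```text
time: 21.97
tool_pos: [0.5003, 0.1409, 0.0701]
tcp_rot: [-2.146, -2.25, 0.045]
wrist_force: [-4.9, -1.7, 8.8]
width: 0.175
```

```bash
python3 look.py w22
```

```text
t 21.9667 tcp [0.5003 0.1409 0.0701] a 1.6182 tilt [-0.0428  0.0012] F [-4.86 -1.65  8.8 ] w 0.175
[462 222  28  24 486] z 0.0423 ((583.8543701171875, 170.086669921875), (8.620193481445312, 10.237140655517578), 3.6962764263153076) stage frame [0.0361 0.0267]
[ 259  253   43  100 3758] z 0.0731 ((500.2728576660156, 141.0695343017578), (15.761588096618652, 30.24936294555664), 2.589113235473633) stage frame [-0.0487  0.0015]
[449 270  32  50 926] z 0.0424 ((585.42724609375, 140.1903076171875), (9.11954116821289, 26.54215431213379), 2.9069571495056152) stage frame [ 0.0363 -0.0032]
tcp stage frame [-0.0487  0.0013] a-rel 0.0024
```

View pics/w22.png

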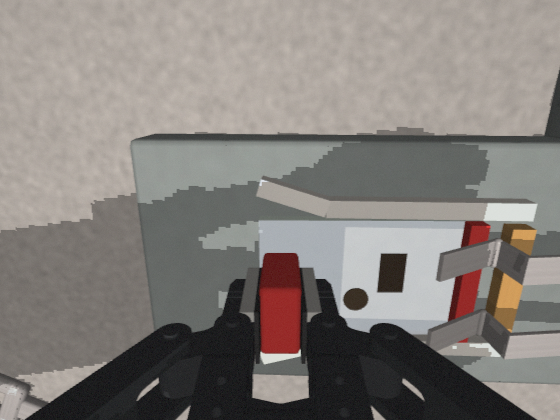

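{"op": "servo_tool", "data": {"moves": [[255,[0,-0.0007,0.0014],0],[255,[0,-0.0007,0.0015],0],[255,[0,-0.0007,0.0015],0],[255,[0,-0.0007,0.0015],0],[255,[0,-0.0007,0.0015],0],[255,[0,-0.0007,0.0015],0],[255,[0,-0.0007,0.0015],0],[255,[0,-0.0007,0.0015],0]]}}

```text
time: 22.68
tool_pos: [0.4998, 0.1408, 0.0691]
tcp_rot: [-2.152, -2.257, 0.031]
wrist_force: [-5.1, -0.9, 9.7]
width: 0.184
```

{"op": "servo_tool", "data": {"moves": [[255,[0,-0.0007,0.0015],0],[255,[0,-0.0007,0.0015],0],[255,[0,-0.0007,0.0015],0],[255,[0,-0.0007,0.0015],0],[255,[0,-0.0007,0.0015],0],[255,[0,-0.0007,0.0015],0],[255,[0,-0.0007,0.0015],0],[255,[0,-0.0007,0.0015],0]]}}

```text
time: 23.35
tool_pos: [0.4993, 0.1408, 0.0681]
tcp_rot: [-2.157, -2.263, 0.018]
wrist_force: [-4.5, -1.6, 10.5]
width: 0.179
```

```bash
python3 look.py w23
```

```text
t 23.35 tcp [0.4993 0.1408 0.0681] a 1.6186 tilt [-0.0191  0.0021] F [-4.5  -1.62 10.46] w 0.179
[462 222  28  25 494] z 0.0422 ((583.6232299804688, 169.6259307861328), (8.729869842529297, 10.44398021697998), 2.588630437850952) stage frame [0.0358 0.0262]
[ 259  253   42  100 3774] z 0.071 ((499.3722229003906, 140.99449157714844), (15.499222755432129, 30.16923713684082), 3.6716954708099365) stage frame [-0.0496  0.0014]
[449 270  32  51 932] z 0.0423 ((585.1536254882812, 139.17893981933594), (8.809945106506348, 27.435489654541016), 1.4965171813964844) stage frame [ 0.036  -0.0042]
tcp stage frame [-0.0496  0.0013] a-rel 0.0028
```

{"op": "servo_tool", "data": {"moves": [[255,[0,-0.0007,0.0015],0],[255,[0,-0.0007,0.0015],0],[255,[0,-0.0007,0.0015],0],[255,[0,-0.0005,0.0014],0],[255,[0,0.001,0.001],0],[255,[0,0.0022,0.0005],0],[255,[0,0.003,0.0003],0],[255,[0,0.003,0.0003],0]]}}

```text
time: 24.07
tool_pos: [0.5007, 0.1409, 0.0685]
tcp_rot: [-2.152, -2.257, 0.033]
wrist_force: [-14.1, -0.7, 16.0]
width: 0.183
```

```bash
python3 look.py w24
```

```text
t 24.0667 tcp [0.5007 0.1409 0.0685] a 1.6183 tilt [-0.031   0.0006] F [-14.15  -0.71  15.96] w 0.183
[462 222  29  25 485] z 0.0423 ((584.6710815429688, 169.82931518554688), (8.516125679016113, 10.079163551330566), 2.9288218021392822) stage frame [0.0369 0.0264]
[ 259  253   42  100 3753] z 0.0715 ((500.7274475097656, 141.11793518066406), (15.465995788574219, 30.002634048461914), 3.686293840408325) stage frame [-0.0483  0.0015]
[449 270  33  51 932] z 0.0423 ((586.0167236328125, 139.7503662109375), (8.517802238464355, 27.566749572753906), 2.5108296871185303) stage frame [ 0.0369 -0.0037]
tcp stage frame [-0.0483  0.0013] a-rel 0.0025
```

Pushing while gripped builds too much down-force (Fz 16 N), because the tool pitch drives the slide into the deck. I'll level the slide, ease the jaws slightly open, and push the block with the rear pad alone so the slide stays flat by itself.

{"op": "servo_tool", "data": {"moves": [[255,[0,-0.0015,0.0002],0],[255,[0,-0.001,0.001],0],[255,[0,-0.0008,0.0014],0],[255,[0,-0.0008,0.0014],0],[255,[0,-0.0008,0.0014],0],[255,[0,-0.0008,0.0014],0],[255,[0,-0.0008,0.0014],0],[255,[0,-0.0008,0.0014],0]]}}

```text
time: 24.78
tool_pos: [0.4997, 0.1411, 0.0678]
tcp_rot: [-2.158, -2.264, 0.017]
wrist_force: [-5.5, -0.7, 10.8]
width: 0.181
```

{"op": "servo_tool", "data": {"moves": [[255,[0,-0.0008,0.0015],0],[255,[0,-0.0008,0.0015],0],[255,[0,-0.0008,0.0015],0],[255,[0,-0.0008,0.0015],0],[255,[0,-0.0008,0.0015],0],[255,[0,-0.0008,0.0015],0],[255,[0,-0.0008,0.0015],0],[255,[0,-0.0008,0.0015],0]]}}

```text
time: 25.45
tool_pos: [0.4994, 0.141, 0.0672]
tcp_rot: [-2.164, -2.271, 0.003]
wrist_force: [-5.1, -1.0, 13.1]
width: 0.18
```

```bash
python3 look.py w25
```

```text
t 25.45 tcp [0.4994 0.141  0.0672] a 1.619 tilt [-0.0049  0.0023] F [-5.1  -0.99 13.14] w 0.18
[461 221  28  27 520] z 0.0423 ((583.990478515625, 169.6555938720703), (9.083024024963379, 10.698960304260254), 4.9296441078186035) stage frame [0.0362 0.0263]
[ 259  253   43  100 3793] z 0.0702 ((499.3479309082031, 141.10009765625), (15.879573822021484, 30.46881675720215), 2.5087380409240723) stage frame [-0.0496  0.0015]
[448 270  32  52 934] z 0.0424 ((585.2426147460938, 139.6126251220703), (8.759029388427734, 27.873878479003906), 1.2002686262130737) stage frame [ 0.0361 -0.0038]
tcp stage frame [-0.0496  0.0014] a-rel 0.0032
```

{"op": "servo_tool", "data": {"moves": [[255,[0,0,-0.0006],0],[255,[0,0,-0.0006],0],[255,[0,0,-0.0003],0],[255,[0,0,0],0],[195,[0,0,0],0],[195,[0,0,0],0],[195,[0,0,0],0],[195,[0,0,0],0]]}}

```text
time: 26.17
tool_pos: [0.4995, 0.1409, 0.0671]
tcp_rot: [-2.164, -2.271, 0.003]
wrist_force: [-0.6, -1.0, 0.6]
width: 0.233
```

```bash
python3 look.py w26
```

```text
t 26.1667 tcp [0.4995 0.1409 0.0671] a 1.619 tilt [-0.0049  0.0022] F [-0.57 -1.05  0.63] w 0.233
[459 221  28  27 512] z 0.0422 ((583.1096801757812, 169.52304077148438), (8.692913055419922, 10.86532211303711), 3.0584187507629395) stage frame [0.0353 0.0262]
[ 256  254   42   99 3706] z 0.0702 ((498.4306640625, 141.0080108642578), (15.39230728149414, 29.96459197998047), 3.506866216659546) stage frame [-0.0506  0.0015]
[447 270  32  51 930] z 0.0423 ((584.4765625, 139.48757934570312), (8.81562614440918, 27.19932746887207), 1.386435627937317) stage frame [ 0.0353 -0.0039]
tcp stage frame [-0.0495  0.0013] a-rel 0.0032
```

View pics/w26.png

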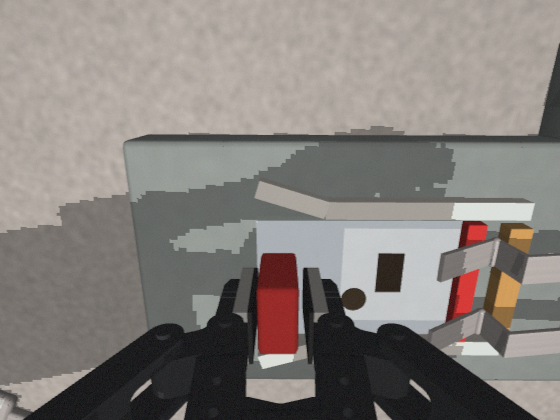

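The slide is released, flat, and both clips are on the lip. Now I'll push with the rear pad only.

{"op": "servo_tool", "data": {"moves": [[195,[0,0.0005,0.001],0],[195,[0,0.0005,0.001],0],[195,[0,0.001,0.0005],0],[195,[0,0.0015,0],0],[195,[0,0.002,0],0],[195,[0,0.002,0],0],[195,[0,0.002,0],0],[195,[0,0.002,0],0]]}}

```text
time: 26.88
tool_pos: [0.5005, 0.1407, 0.0624]
tcp_rot: [-2.153, -2.258, 0.033]
wrist_force: [-7.7, 0.4, 6.2]
width: 0.237
```

```bash
python3 look.py w27
```

```text
t 26.8833 tcp [0.5005 0.1407 0.0624] a 1.6183 tilt [-0.03   -0.0005] F [-7.67  0.37  6.18] w 0.237
[465 226  30  27 553] z 0.0422 ((583.1611938476562, 169.55372619628906), (9.056699752807617, 10.613027572631836), 3.516547441482544) stage frame [0.0354 0.0262]
[ 252  257   44  104 4046] z 0.0702 ((498.4635009765625, 141.15306091308594), (15.466172218322754, 29.933963775634766), 2.6632442474365234) stage frame [-0.0505  0.0016]
[ 452  276   34   53 1000] z 0.0423 ((584.5848999023438, 139.32603454589844), (9.096786499023438, 27.302080154418945), 3.204223871231079) stage frame [ 0.0354 -0.0041]
tcp stage frame [-0.0485  0.0011] a-rel 0.0025
```

{"op": "servo_tool", "data": {"moves": [[195,[0,0,-0.0012],0],[195,[0,0,-0.0012],0],[195,[0,0,-0.0008],0],[195,[0,0.0015,0],0],[195,[0,0.002,0],0],[195,[0,0.0025,0],0],[195,[0,0.003,0],0],[195,[0,0.003,0],0]]}}

```text
time: 27.6
tool_pos: [0.5007, 0.1404, 0.0633]
tcp_rot: [-2.141, -2.243, 0.067]
wrist_force: [-10.2, -0.0, 11.2]
width: 0.235
```

```bash
python3 look.py w28
```

```text
t 27.6 tcp [0.5007 0.1404 0.0633] a 1.6176 tilt [-0.0586 -0.0036] F [-10.22  -0.04  11.24] w 0.235
[469 226  30  27 561] z 0.0423 ((583.4013671875, 169.5530242919922), (9.124885559082031, 10.796704292297363), 1.6881258487701416) stage frame [0.0356 0.0262]
[ 253  256   43  103 4001] z 0.0702 ((498.82684326171875, 141.14224243164062), (15.5924654006958, 29.930849075317383), 2.4600894451141357) stage frame [-0.0502  0.0016]
[ 455  277   35   53 1036] z 0.0424 ((584.812255859375, 140.28689575195312), (8.818358421325684, 26.323362350463867), 3.0073046684265137) stage frame [ 0.0357 -0.0031]
tcp stage frame [-0.0483  0.0008] a-rel 0.0018
```

View pics/w28.png

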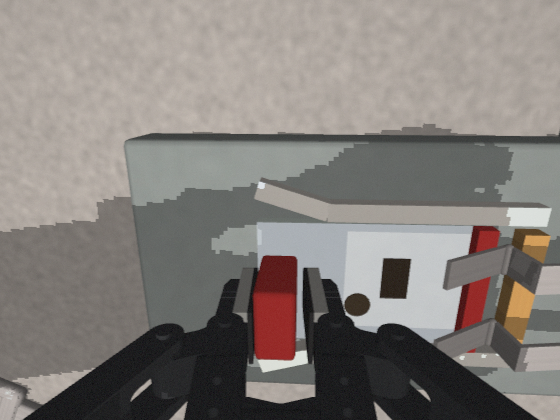

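The horizontal push also couples into down-force and tool pitch, and the slide stayed where it was (grip at (275,305), lips at (480,265) and (465,340)). I'll withdraw and turn the closed gripper 90°. I'll straighten it against the deck behind the slide, then push low on the slide's rear edge so the slide stays flat.

{"op": "servo_tool", "data": {"moves": [[195,[0,-0.001,-0.0005],0],[195,[0,-0.001,-0.0005],0],[100,[0,0,0],0],[100,[0,0,0],0],[100,[0,0,0],0],[100,[0,0,0],0],[100,[0,0,-0.005],0],[100,[0,0,-0.01],0]]}}

```text
time: 28.32
tool_pos: [0.5009, 0.1401, 0.0789]
tcp_rot: [-2.142, -2.244, 0.066]
wrist_force: [-0.7, 0.6, -0.5]
width: 0.61
```

```bash
python3 look.py w29;python3 -c "
from h import *
s=bot.read_state();print(s['q'].round(4))
leg([.475,.139,.13],1.6158,[1]*8,100)"
```

```text
t 28.3167 tcp [0.5009 0.1401 0.0789] a 1.6176 tilt [-0.0571 -0.0039] F [-0.65  0.57 -0.51] w 0.61
[454 214  27  23 425] z 0.0423 ((583.45458984375, 170.11129760742188), (8.357207298278809, 9.353472709655762), 5.892637252807617) stage frame [0.0357 0.0267]
[ 258  242   39   91 3146] z 0.0702 ((498.9305725097656, 140.90272521972656), (15.328311920166016, 29.766862869262695), 2.944359064102173) stage frame [-0.0501  0.0014]
[443 260  30  48 857] z 0.0424 ((584.8514404296875, 140.17868041992188), (8.699177742004395, 26.564777374267578), 3.4399259090423584) stage frame [ 0.0357 -0.0032]
tcp stage frame [-0.0482  0.0005] a-rel 0.0018
[0.2196 0.185  2.0526 0.0107 0.9567 0.1665]
t 28.37 from [0.5027 0.1406 0.0816] a 1.6175 D [-0.0277 -0.0016  0.0484] da -0.0017 F [ 1.18 -0.25  0.78]
[[100, [-0.0, -0.0038, -0.0059], 0.0], [100, [-0.0, -0.0038, -0.0059], 0.0], [100, [-0.0, -0.0038, -0.0059], 0.0], [100, [-0.0, -0.0038, -0.0059], 0.0], [100, [-0.0, -0.0038, -0.0059], 0.0], [100, [-0.0, -0.0038, -0.0059], 0.0], [100, [-0.0, -0.0038, -0.0059], 0.0], [100, [-0.0, -0.0038, -0.0059], 0.0]]
```

{"op": "servo_tool", "data": {"moves": [[100,[0,0,-0.01],0],[100,[0,0,-0.012],0],[100,[0,-0.001,-0.012],0],[200,[0,-0.004,-0.01],0.08],[255,[0,-0.007,-0.005],0.12],[255,[0,-0.007,0],0.12],[255,[0,-0.007,0],0.12],[255,[0,-0.004,0],0.12]]}}

```text
time: 29.03
tool_pos: [0.4809, 0.1463, 0.1466]
tcp_rot: [-2.712, -1.546, 0.053]
wrist_force: [-0.8, 0.0, -0.4]
width: -0.003
```

```bash
python3 -c "
from h import *
leg([*(ST+SR@[-.085,.0013]),.11],.045,[1]*8,255)"
```

```text
t 29.03 from [0.4809 0.1463 0.1466] a 1.0368 D [-0.0169 -0.007  -0.0366] da -0.9918 F [-0.84  0.01 -0.39]
[[255, [-0.0017, -0.0012, 0.0046], 0.124], [255, [-0.0019, -0.001, 0.0046], 0.124], [255, [-0.002, -0.0007, 0.0046], 0.124], [255, [-0.0021, -0.0005, 0.0046], 0.124], [255, [-0.0022, -0.0002, 0.0046], 0.124], [255, [-0.0022, 0.0001, 0.0046], 0.124], [255, [-0.0022, 0.0004, 0.0046], 0.124], [255, [-0.0021, 0.0007, 0.0046], 0.124]]
```

{"op": "servo_tool", "data": {"moves": [[255,[-0.002,-0.001,0.002],0.12],[255,[-0.002,-0.001,0.004],0.12],[255,[-0.002,-0.001,0.004],0.12],[255,[-0.002,-0.0005,0.004],0.12],[255,[-0.002,0,0.004],0.12],[255,[-0.002,0,0.004],0.12],[255,[-0.002,0.0005,0.004],0.11],[255,[-0.001,0,0.002],0.05]]}}

```text
time: 29.7
tool_pos: [0.47, 0.1411, 0.1323]
tcp_rot: [-3.131, -0.181, 0.034]
wrist_force: [-0.5, 0.4, -0.1]
width: 0.001
```

```bash
python3 look.py w30; python3 -c "
from h import *
leg([*(ST+SR@[-.085,.0013]),.060],.045,[1,1,1,1,.8,.6,.4,.2],255)"
```

```text
t 29.7 tcp [0.47   0.1411 0.1323] a 0.1153 tilt [-0.0221  0.0044] F [-0.53  0.35 -0.07] w 0.001
[294  18  32  16 151] z 0.0425 ((585.46826171875, 139.80259704589844), (6.659358024597168, 16.148210525512695), 3.860779047012329) stage frame [ 0.0363 -0.0036]
[351  22   7  18 105] z 0.0428 ((586.1192016601562, 116.5599594116211), (7.991150379180908, 3.2611966133117676), 9.110858917236328) stage frame [ 0.0359 -0.0269]
[ 261  171   57   43 2059] z 0.0703 ((499.568359375, 140.3389129638672), (15.521339416503906, 28.927865982055664), 1.9863709211349487) stage frame [-0.0494  0.0008]
tcp stage frame [-0.079   0.0029] a-rel -1.5005
t 29.75 from [0.4699 0.1412 0.1323] a 0.115 D [-0.0059 -0.0019 -0.0723] da -0.07 F [ 0.29  0.17 -0.09]
[[255, [-0.0008, 0.0003, 0.0121], 0.012], [255, [-0.0008, 0.0003, 0.0121], 0.012], [255, [-0.0008, 0.0003, 0.0121], 0.012], [255, [-0.0007, 0.0003, 0.0121], 0.012], [255, [-0.0006, 0.0003, 0.0097], 0.009], [255, [-0.0004, 0.0002, 0.0072], 0.007], [255, [-0.0003, 0.0001, 0.0048], 0.005], [255, [-0.0001, 0.0001, 0.0024], 0.002]]
```

View pics/w30.png

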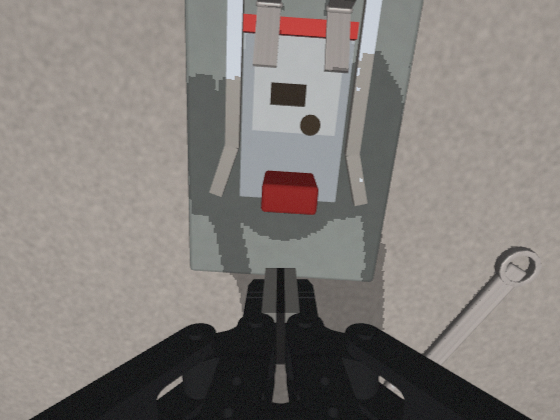

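The view shows the slide square between the rails, with both lips on the red bar at (265,30) and (340,30), the grip at (290,193), and the closed fingers behind it. Descending behind the slide.

{"op": "servo_tool", "data": {"moves": [[255,[-0.001,0.0005,0.012],0.012],[255,[-0.001,0.0005,0.012],0.012],[255,[-0.001,0.0003,0.012],0.012],[255,[-0.001,0.0003,0.011],0.012],[255,[-0.0005,0.0003,0.009],0.01],[255,[0,0,0.006],0.007],[255,[0,0,0.003],0.005],[255,[0,0,0.001],0]]}}

```text
time: 30.42
tool_pos: [0.4653, 0.1393, 0.0634]
tcp_rot: [-3.135, -0.073, 0.027]
wrist_force: [-0.2, -0.6, -0.9]
width: -0.001
```

```bash
python3 look.py w31
```

```text
t 30.4167 tcp [0.4653 0.1393 0.0634] a 0.0465 tilt [-0.0176  0.0055] F [-0.18 -0.62 -0.94] w -0.001
[ 239  198   87   67 5279] z 0.0702 ((499.5242614746094, 140.2956085205078), (16.176681518554688, 29.433963775634766), 1.695971965789795) stage frame [-0.0495  0.0007]
tcp stage frame [-0.0837  0.0013] a-rel -1.5693
```

View pics/w31.png

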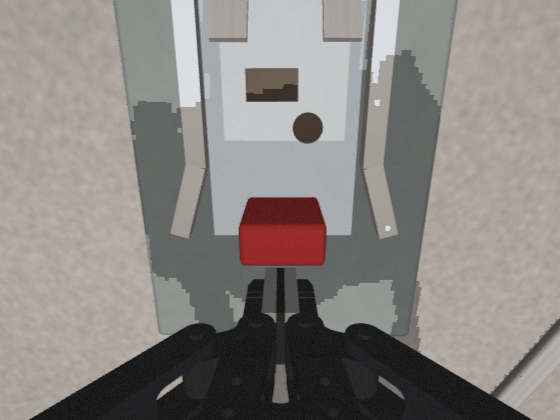

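{"op": "servo_tool", "data": {"moves": [[255,[0,0,0.002],0],[255,[0,0,0.002],0],[255,[0,0,0.002],0],[255,[0,0,0.0012],0],[255,[0,0,0.001],0],[255,[0,0,0.001],0],[255,[0,0,0.001],0],[255,[0,0,0.001],0]]}}

```text
time: 31.13
tool_pos: [0.4674, 0.1399, 0.055]
tcp_rot: [-3.134, -0.075, 0.022]
wrist_force: [-4.5, -0.9, 12.7]
width: -0.003
```

```bash
python3 look.py w32
```

```text
t 31.1333 tcp [0.4674 0.1399 0.055 ] a 0.0476 tilt [-0.0142  0.0062] F [-4.47 -0.93 12.71] w -0.003
[ 238  209   92   75 6150] z 0.0701 ((499.4686279296875, 140.3899383544922), (16.22102165222168, 29.35904312133789), 3.5909438133239746) stage frame [-0.0495  0.0008]
tcp stage frame [-0.0816  0.0018] a-rel -1.5681
```

{"op": "servo_tool", "data": {"moves": [[255,[-0.0006,0,0.001],0],[255,[-0.0008,0,0.0012],0],[255,[-0.0008,0,0.0012],0],[255,[-0.0008,0,0.0012],0],[255,[-0.0008,0,0.0012],0],[255,[-0.0008,0,0.0012],0],[255,[-0.0008,0,0.0012],0],[255,[-0.0008,0,0.0012],0]]}}

```text
time: 31.85
tool_pos: [0.4672, 0.1399, 0.0551]
tcp_rot: [-3.134, -0.077, 0.005]
wrist_force: [-1.8, -1.5, 7.8]
width: -0.001
```

```bash
python3 look.py w33
```

```text
t 31.85 tcp [0.4672 0.1399 0.0551] a 0.049 tilt [-0.0035  0.0063] F [-1.79 -1.5   7.83] w -0.001
[ 239  208   91   74 6027] z 0.0702 ((499.3041687011719, 140.2791748046875), (16.27297019958496, 29.35741424560547), 2.251021146774292) stage frame [-0.0497  0.0007]
tcp stage frame [-0.0818  0.0018] a-rel -1.5668
```

{"op": "servo_tool", "data": {"moves": [[255,[-0.0015,0,0.0016],0],[255,[-0.0018,0,0.0018],0],[255,[-0.0018,0,0.0018],0],[255,[-0.0018,0,0.0018],0],[255,[-0.0018,0,0.0018],0],[255,[-0.0018,0,0.0018],0],[255,[-0.0018,0,0.0018],0],[255,[-0.0018,0,0.0018],0]]}}

```text
time: 32.57
tool_pos: [0.4665, 0.1399, 0.0551]
tcp_rot: [-3.133, -0.08, -0.035]
wrist_force: [-1.7, -1.7, 9.1]
width: 0.002
```

```bash
python3 look.py w34
```

```text
t 32.5667 tcp [0.4665 0.1399 0.0551] a 0.0513 tilt [0.0221 0.0075] F [-1.75 -1.69  9.15] w 0.002
[ 239  207   91   71 5778] z 0.0702 ((499.47271728515625, 140.22618103027344), (16.17595863342285, 29.421775817871094), 3.226151466369629) stage frame [-0.0495  0.0007]
tcp stage frame [-0.0825  0.0018] a-rel -1.5645
```

Tilt is now recovering quickly. One more call to lean the tips forward as a reserve.

{"op": "servo_tool", "data": {"moves": [[255,[-0.002,0,0.0018],0],[255,[-0.002,0,0.0018],0],[255,[-0.002,0,0.0018],0],[255,[-0.002,0,0.0018],0],[255,[-0.002,0,0.0018],0],[255,[-0.002,0,0.0018],0],[255,[-0.002,0,0.0018],0],[255,[0,0,-0.001],0.003]]}}

```text
time: 33.28
tool_pos: [0.4663, 0.1399, 0.0569]
tcp_rot: [-3.132, -0.079, -0.077]
wrist_force: [-1.0, 1.0, -0.3]
width: 0.003
```

```bash
python3 look.py w35
```

```text
t 33.2833 tcp [0.4663 0.1399 0.0569] a 0.0505 tilt [0.049  0.0091] F [-0.97  0.99 -0.31] w 0.003
[253   0  42   3 105] z 0.0401 ((580.646240234375, 148.28988647460938), (0.9917387366294861, 14.452619552612305), 1.8113740682601929) stage frame [0.0319 0.0051]
[ 240  206   89   67 5370] z 0.0702 ((499.37847900390625, 140.29995727539062), (16.066905975341797, 29.31578254699707), 2.5014901161193848) stage frame [-0.0496  0.0007]
tcp stage frame [-0.0827  0.0019] a-rel -1.5652
```

{"op": "servo_tool", "data": {"moves": [[255,[0.001,0,0],0],[255,[0.002,0,0],0],[255,[0.002,0,0.0002],0],[255,[0.002,0,0.0002],0],[255,[0.001,0,0],0],[255,[0.001,0,0],0.002],[255,[0.001,0,0],0.002],[255,[0.0005,0,0],0]]}}

```text
time: 34.0
tool_pos: [0.477, 0.1406, 0.056]
tcp_rot: [-3.132, -0.072, -0.073]
wrist_force: [-2.7, 0.1, 2.1]
width: -0.002
```

```bash
python3 look.py w36
```

```text
t 34.0 tcp [0.477  0.1406 0.056 ] a 0.0456 tilt [0.0462 0.0091] F [-2.68  0.14  2.1 ] w -0.002
[197   7  18  28 445] z 0.0424 ((583.5338745117188, 171.16705322265625), (8.355677604675293, 6.34334659576416), 5.008872985839844) stage frame [0.0358 0.0278]
[ 252    7   70   28 1757] z 0.0425 ((584.8016967773438, 143.55897521972656), (8.41678524017334, 24.087669372558594), 2.9941060543060303) stage frame [0.0358 0.0001]
[360   6  11  28 271] z 0.0425 ((586.1882934570312, 116.54658508300781), (8.28476333618164, 3.773869276046753), 3.268052816390991) stage frame [ 0.036  -0.0269]
[ 241  231   88   72 5628] z 0.0701 ((499.39337158203125, 140.31105041503906), (16.347518920898438, 29.283737182617188), 3.089036226272583) stage frame [-0.0496  0.0007]
tcp stage frame [-0.072   0.0021] a-rel -1.5702
```

View pics/w36.png

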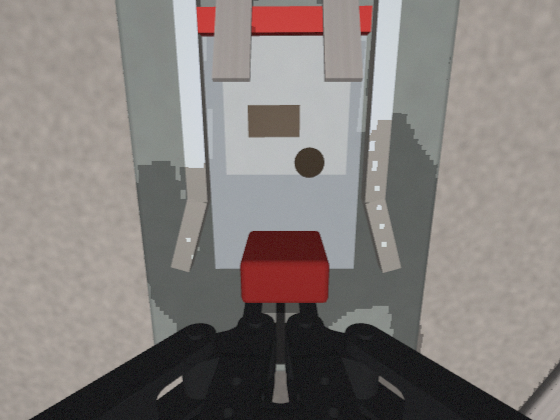

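Fingers are touching the rear of the slide. The bar is at (285,20) with both lips on it. Pushing in a short burst.

{"op": "servo_tool", "data": {"moves": [[255,[0.0015,0,-0.0006],0],[255,[0.002,0,-0.0008],0],[255,[0.0025,0,-0.001],0],[255,[0.0025,0,-0.001],0],[255,[0.0025,0,-0.001],0],[255,[0.0025,0,-0.001],0],[255,[0.0025,0,-0.001],0],[255,[0.0025,0,-0.001],0]]}}

```text
time: 34.72
tool_pos: [0.4783, 0.1395, 0.0565]
tcp_rot: [-3.137, -0.071, -0.013]
wrist_force: [-6.8, 0.7, 0.4]
width: -0.001
```

```bash
python3 look.py w37
```

```text
t 34.7167 tcp [0.4783 0.1395 0.0565] a 0.0451 tilt [0.0085 0.0039] F [-6.77  0.67  0.38] w -0.001
[358   3  12  29 296] z 0.0426 ((587.0003662109375, 116.63742065429688), (8.321227073669434, 3.9488797187805176), 7.599590301513672) stage frame [ 0.0368 -0.0268]
[ 247    4   73   30 1504] z 0.0425 ((585.2388916015625, 143.46157836914062), (8.5040922164917, 24.494001388549805), 3.885199785232544) stage frame [0.0363 0.    ]
[191   6  18  29 453] z 0.0425 ((583.5056762695312, 171.25985717773438), (8.298551559448242, 6.0074872970581055), 0.8119145035743713) stage frame [0.0358 0.0279]
[ 240  232   88   75 5823] z 0.0701 ((500.05389404296875, 139.32061767578125), (16.365018844604492, 29.450048446655273), 2.973205089569092) stage frame [-0.049  -0.0003]
tcp stage frame [-0.0707  0.0009] a-rel -1.5707
```

The down-force stays low now, but the force is too small per row. I'll lean the tips forward again in place, then push in a stronger, shorter burst.

{"op": "servo_tool", "data": {"moves": [[255,[-0.001,0.0003,0.0016],0],[255,[-0.002,0.0003,0.002],0],[255,[-0.0025,0,0.0023],0],[255,[-0.0025,0,0.0023],0],[255,[-0.0025,0,0.0023],0],[255,[-0.0025,0,0.0023],0],[255,[-0.0025,0,0.0023],0],[255,[-0.0025,0,0.0023],0]]}}

```text
time: 35.43
tool_pos: [0.4772, 0.1393, 0.0551]
tcp_rot: [-3.135, -0.075, -0.061]
wrist_force: [-4.4, -2.4, 12.5]
width: 0.001
```

{"op": "servo_tool", "data": {"moves": [[255,[-0.0025,0,0.0023],0],[255,[-0.0025,0,0.0023],0],[255,[-0.0025,0,0.0023],0],[255,[-0.0025,0,0.0023],0],[255,[-0.0025,0,0.0023],0],[255,[-0.0025,0,0.0023],0],[255,[-0.0025,0,0.0023],0],[255,[-0.0025,0,0.0023],0]]}}

```text
time: 36.1
tool_pos: [0.4763, 0.1392, 0.0552]
tcp_rot: [-3.133, -0.08, -0.115]
wrist_force: [-4.3, -2.6, 13.5]
width: 0.002
```

```bash
python3 look.py w38
```

```text
t 36.1 tcp [0.4763 0.1392 0.0552] a 0.0506 tilt [0.0734 0.0078] F [-4.27 -2.6  13.5 ] w 0.002
[356   5  12  28 270] z 0.0425 ((586.9745483398438, 116.23693084716797), (8.397900581359863, 4.205037593841553), 11.242101669311523) stage frame [ 0.0368 -0.0272]
[196   7  17  28 426] z 0.0424 ((583.58447265625, 171.247802734375), (8.55538272857666, 6.080655574798584), 5.3986921310424805) stage frame [0.0359 0.0279]
[ 250    6   69   29 1843] z 0.0425 ((585.2564086914062, 143.55047607421875), (8.57801628112793, 24.17403793334961), 3.4175076484680176) stage frame [0.0363 0.0001]
[ 240  230   88   70 5446] z 0.0702 ((499.9562072753906, 139.24435424804688), (16.175201416015625, 29.335634231567383), 3.4926609992980957) stage frame [-0.0491 -0.0003]
tcp stage frame [-0.0727  0.0007] a-rel -1.5652
```

{"op": "servo_tool", "data": {"moves": [[255,[0.001,0,-0.0012],0.005],[255,[0.003,0,-0.0012],0],[255,[0.0045,0,-0.0018],0],[255,[0.005,0,-0.002],0],[255,[0.005,0,-0.002],0],[255,[0.005,0,-0.002],0],[255,[0.003,0,-0.0012],0],[255,[0.002,0,-0.0006],0]]}}

```text
time: 36.82
tool_pos: [0.4833, 0.1371, 0.0597]
tcp_rot: [3.14, 0.069, 0.045]
wrist_force: [-4.4, 1.1, 0.2]
width: 0.0
```

```bash
python3 look.py w39
```

```text
t 36.8167 tcp [0.4833 0.1371 0.0597] a 0.044 tilt [0.0286 0.0003] F [-4.36  1.06  0.21] w 0.0
[347   4  12  28 277] z 0.0426 ((593.0146484375, 116.95913696289062), (8.009251594543457, 4.040820121765137), 6.166253566741943) stage frame [ 0.0429 -0.0268]
[ 240    7   70   30 1812] z 0.0425 ((590.7073974609375, 143.8949432373047), (8.653366088867188, 24.581439971923828), 4.127755165100098) stage frame [0.0418 0.0002]
[186  12  17  28 392] z 0.0426 ((588.1964111328125, 171.4787139892578), (8.319591522216797, 5.643907070159912), 3.1799919605255127) stage frame [0.0405 0.0279]
[ 239  230   88   73 5457] z 0.073 ((506.5231018066406, 137.34210205078125), (16.342092514038086, 29.42034149169922), 5.060616493225098) stage frame [-0.0426 -0.0025]
tcp stage frame [-0.0658 -0.0018] a-rel -1.5718
```

View pics/w39.png

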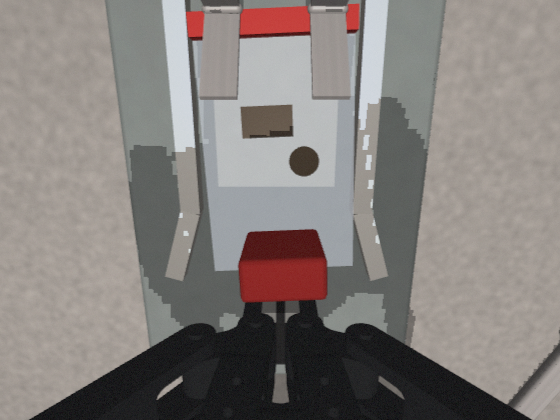

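The slide advanced to the crest (bar at (275,22)), but it yawed about 0.04 and my upward motion lifted its rear end 3 mm. I'll back off, drop down, shift left and re-tilt.

{"op": "servo_tool", "data": {"moves": [[255,[-0.0015,0,0.0005],0],[255,[-0.002,0,0.001],0],[255,[-0.001,-0.001,0.0015],0],[255,[-0.0005,-0.0015,0.001],0],[255,[0,-0.0015,0.0005],0],[255,[0,-0.0015,0.0005],0],[255,[0,-0.0005,0.0005],0],[255,[0,0,0.0005],0]]}}

```text
time: 37.53
tool_pos: [0.4822, 0.1435, 0.0552]
tcp_rot: [3.14, 0.07, 0.059]
wrist_force: [-3.0, -0.5, 6.9]
width: 0.005
```

```bash
python3 look.py w40
```

```text
t 37.5333 tcp [0.4822 0.1435 0.0552] a 0.0446 tilt [0.0372 0.0005] F [-3.02 -0.54  6.88] w 0.005
[368   0  12  29 285] z 0.0426 ((592.520751953125, 116.64404296875), (8.42984676361084, 4.261605739593506), 6.897039413452148) stage frame [ 0.0423 -0.0271]
[ 259    3   71   31 1810] z 0.0425 ((590.27978515625, 143.62095642089844), (8.381866455078125, 24.254364013671875), 4.2965617179870605) stage frame [ 0.0413 -0.    ]
[203   7  18  29 432] z 0.0424 ((588.035888671875, 171.1987762451172), (8.399764060974121, 5.977987766265869), 3.4533703327178955) stage frame [0.0403 0.0276]
[ 257  230   89   75 5758] z 0.0701 ((504.91015625, 137.4434814453125), (16.543933868408203, 29.42701530456543), 5.285097122192383) stage frame [-0.0442 -0.0024]
tcp stage frame [-0.0667  0.0047] a-rel -1.5712
```

View pics/w40.png

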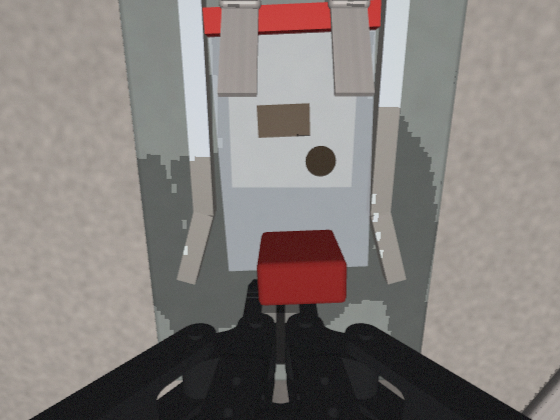

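The slide is flat again (block top 0.0701). The fingers at (280,330) now sit left of the block's centre, so the next push will square it up. Re-tilting, then a short push.

{"op": "servo_tool", "data": {"moves": [[255,[-0.0025,0,0.0022],0],[255,[-0.0025,0,0.0023],0],[255,[-0.0025,0,0.0023],0],[255,[-0.0025,0,0.0023],0],[255,[-0.0025,0,0.0023],0],[255,[-0.0025,0,0.0023],0],[255,[-0.0025,0,0.0023],0],[255,[-0.0025,0,0.0023],0]]}}

```text
time: 38.25
tool_pos: [0.4813, 0.1435, 0.0552]
tcp_rot: [3.138, 0.076, 0.112]
wrist_force: [-2.8, -3.8, 13.4]
width: 0.004
```

{"op": "servo_tool", "data": {"moves": [[255,[-0.0005,0,-0.0008],0],[255,[0.001,0,-0.0008],0],[255,[0.0025,-0.0003,-0.0006],0.003],[255,[0.0035,-0.0003,-0.0008],0],[255,[0.004,-0.0003,-0.0008],0],[255,[0.004,-0.0003,-0.0008],0],[255,[0.003,-0.0003,-0.0006],0],[255,[0.002,0,-0.0002],0]]}}

```text
time: 38.92
tool_pos: [0.4916, 0.1453, 0.057]
tcp_rot: [3.137, 0.07, 0.078]
wrist_force: [-6.5, 1.7, 0.2]
width: -0.0
```

```bash
python3 look.py w41
```

```text
t 38.9167 tcp [0.4916 0.1453 0.057 ] a 0.0444 tilt [ 0.0495 -0.0013] F [-6.47  1.67  0.17] w -0.0
[ 262    7   76   29 1829] z 0.0425 ((599.5382690429688, 143.3889923095703), (8.657352447509766, 25.98945426940918), 2.2144057750701904) stage frame [ 0.0506 -0.0007]
[369   7  17  28 212] z 0.0425 ((601.0662841796875, 116.12599182128906), (8.411757469177246, 4.947206020355225), 1.1698944568634033) stage frame [ 0.0509 -0.028 ]
[213   9  13  28 244] z 0.0425 ((597.97265625, 171.69183349609375), (8.612656593322754, 4.114208221435547), 8.189088821411133) stage frame [0.0503 0.0277]
[ 259  231   87   71 5467] z 0.0702 ((514.2811889648438, 138.91319274902344), (16.200700759887695, 29.484268188476562), 3.703697681427002) stage frame [-0.0348 -0.0013]
tcp stage frame [-0.0572  0.0061] a-rel -1.5714
```

View pics/w41.png

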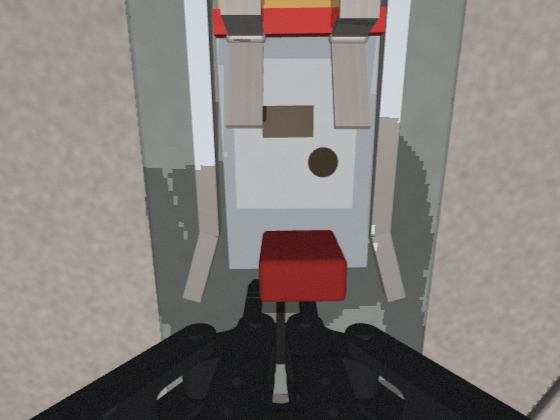

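Run:
```python
from h import *
for f in ["w41","w39"]:
    c=dict(np.load(f+".npz"));W=cloud(c);d=(W[...,:2]-ST)@SR
    for v0 in (.018,-.018):
        m=(c["depth"]>0)&(abs(d[...,1]-v0)<.005)&(W[...,2]>.034)&(W[...,2]<.08)&(d[...,0]>.005)&(d[...,0]<.07)
        for a in np.arange(.010,.07,.004):
            k=m&(d[...,0]>=a)&(d[...,0]<a+.004)
            if k.sum()>3: print(f,v0,round(a,3),np.median(W[k][:,2]).round(4),end=" | ")
        print()
c=bot.read_camera("top");cv2.imwrite("pics/top1.png",cv2.resize(c["pixels"][140:300,110:230,::-1],None,fx=3.7,fy=3.7,interpolation=cv2.INTER_CUBIC));np.savez("top1.npz",**c)
W=cloud(c);d=(W[...,:2]-ST)@SR
W0=cloud(dict(np.load("top0.npz")))
for v0 in (.018,-.018):
    for a in np.arange(.03,.10,.01):
        k=(abs(d[...,1]-v0)<.005)&(d[...,0]>=a)&(d[...,0]<a+.01)
        print(v0,round(a,3),np.median(W[k][:,2]).round(4),np.median(W0[k][:,2]).round(4),end=" | ")
    print()
```

```text
w41 0.018 0.01 0.0359 | w41 0.018 0.014 0.0595 | w41 0.018 0.018 0.0577 | w41 0.018 0.022 0.0554 | w41 0.018 0.026 0.053 | w41 0.018 0.03 0.0506 | w41 0.018 0.034 0.0481 | w41 0.018 0.038 0.0458 | w41 0.018 0.042 0.0445 | w41 0.018 0.046 0.0576 | w41 0.018 0.05 0.0598 | 
w41 -0.018 0.01 0.0359 | w41 -0.018 0.014 0.0568 | w41 -0.018 0.018 0.0549 | w41 -0.018 0.022 0.0528 | w41 -0.018 0.026 0.0505 | w41 -0.018 0.03 0.0483 | w41 -0.018 0.034 0.0461 | w41 -0.018 0.038 0.044 | w41 -0.018 0.042 0.0428 | w41 -0.018 0.046 0.0571 | w41 -0.018 0.05 0.0581 | w41 -0.018 0.054 0.0381 | w41 -0.018 0.058 0.037 | 
w39 0.018 0.01 0.0369 | w39 0.018 0.014 0.0605 | w39 0.018 0.018 0.0593 | w39 0.018 0.022 0.0568 | w39 0.018 0.026 0.0543 | w39 0.018 0.03 0.0517 | w39 0.018 0.034 0.0493 | w39 0.018 0.038 0.0469 | w39 0.018 0.042 0.0455 | w39 0.018 0.046 0.0484 | 
w39 -0.018 0.01 0.0369 | w39 -0.018 0.014 0.0608 | w39 -0.018 0.018 0.0595 | w39 -0.018 0.022 0.0569 | w39 -0.018 0.026 0.0544 | w39 -0.018 0.03 0.0519 | w39 -0.018 0.034 0.0494 | w39 -0.018 0.038 0.0469 | w39 -0.018 0.042 0.0456 | w39 -0.018 0.046 0.0485 | 
0.018 0.03 0.0489 0.0384 | 0.018 0.04 0.0461 0.0383 | 0.018 0.05 0.0589 0.0516 | 0.018 0.06 0.0574 0.0517 | 0.018 0.07 0.0549 0.0493 | 0.018 0.08 0.0541 0.051 | 0.018 0.09 0.0515 0.0503 | 0.018 0.1 0.0512 0.0467 | 
-0.018 0.03 0.049 0.0393 | -0.018 0.04 0.0445 0.0375 | -0.018 0.05 0.0586 0.0506 | -0.018 0.06 0.0561 0.0522 | -0.018 0.07 0.0539 0.0507 | -0.018 0.08 0.0535 0.0519 | -0.018 0.09 0.0512 0.0518 | -0.018 0.1 0.0472 0.0483 |
```

View pics/top1.png

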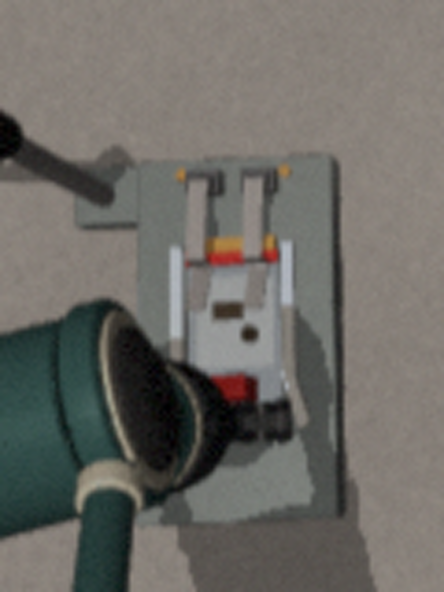

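The right clip is starting to drop off the back of the bar, and the left is still at the bar's rear edge. A little more travel, very gently.

{"op": "servo_tool", "data": {"moves": [[255,[0.002,-0.0002,-0.0003],0],[255,[0.0022,-0.0002,-0.0004],0],[255,[0.0024,0,-0.0005],0],[255,[0.0024,0,-0.0005],0],[255,[0.0024,0,-0.0005],0],[255,[0.0024,0,-0.0005],0],[255,[0.0024,0,-0.0005],0],[255,[0.0024,0,-0.0005],0]]}}

```text
time: 39.68
tool_pos: [0.4937, 0.1463, 0.057]
tcp_rot: [3.135, 0.066, 0.007]
wrist_force: [-11.1, -0.0, 7.2]
width: 0.001
```

```bash
cat > clips.py <<'E'
import sys
from h import *
c=dict(np.load(sys.argv[1]+".npz"));W=cloud(c);d=(W[...,:2]-ST)@SR
for v0 in (.018,-.018):
    m=(c["depth"]>0)&(abs(d[...,1]-v0)<.005)&(W[...,2]>.034)&(W[...,2]<.08)
    for a in (.018,.026,.034,.042,.048):
        k=m&(d[...,0]>=a)&(d[...,0]<a+.004)
        if k.sum()>3: print(v0,a,np.median(W[k][:,2]).round(4),end=" | ")
    print()
E
python3 look.py w42; python3 clips.py w42
```

```text
t 39.6833 tcp [0.4937 0.1463 0.057 ] a 0.0423 tilt [ 0.0043 -0.0061] F [-1.105e+01 -1.000e-02  7.170e+00] w 0.001
[ 264    5   77   29 1547] z 0.0425 ((600.5486450195312, 143.37673950195312), (8.276531219482422, 25.734445571899414), 3.3920178413391113) stage frame [ 0.0516 -0.0007]
[378   5  14  28 206] z 0.0425 ((601.9087524414062, 115.11760711669922), (3.2983169555664062, 8.27126407623291), 85.0585708618164) stage frame [ 0.0517 -0.029 ]
[212   6  14  29 268] z 0.0424 ((599.100341796875, 171.92010498046875), (8.489468574523926, 3.887721538543701), 9.342414855957031) stage frame [0.0514 0.0278]
[ 260  232   88   75 5819] z 0.0701 ((515.1099853515625, 139.63226318359375), (16.69789695739746, 29.368444442749023), 2.2659876346588135) stage frame [-0.034  -0.0006]
tcp stage frame [-0.055  0.007] a-rel -1.5735
0.018 0.018 0.0503 | 0.018 0.026 0.0465 | 0.018 0.034 0.0425 | 0.018 0.042 0.0396 | 0.018 0.048 0.0555 | 
-0.018 0.018 0.0501 | -0.018 0.026 0.0464 | -0.018 0.034 0.0425 | -0.018 0.042 0.0396 | -0.018 0.048 0.0555 |
```

View pics/w42.png

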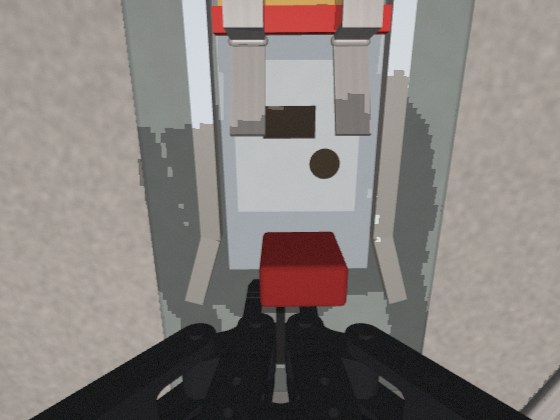

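Both clips have dropped onto the glass behind the bar; the noses at (247,42) and (352,42) are equally low. Backing off.

{"op": "servo_tool", "data": {"moves": [[255,[-0.0015,0,-0.0003],0],[255,[-0.002,0,-0.0005],0],[255,[-0.003,0,-0.0005],0],[255,[-0.004,0,-0.001],0],[255,[-0.005,0,-0.002],0],[255,[-0.006,0,-0.004],0],[255,[-0.006,0,-0.006],0],[255,[-0.004,0,-0.008],0]]}}

```text
time: 40.4
tool_pos: [0.4672, 0.1461, 0.082]
tcp_rot: [3.136, 0.066, 0.025]
wrist_force: [-0.1, 0.6, -0.1]
width: -0.001
```

```bash
python3 look.py w43; python3 clips.py w43
```

```text
t 40.4 tcp [0.4672 0.1461 0.082 ] a 0.0423 tilt [ 0.0163 -0.0041] F [-0.11  0.63 -0.12] w -0.001
[ 264  160   76   52 3651] z 0.0703 ((515.1337280273438, 139.8686981201172), (15.58923053741455, 29.094518661499023), 2.7495384216308594) stage frame [-0.0339 -0.0004]
tcp stage frame [-0.0815  0.008 ] a-rel -1.5735
0.018 0.018 0.0503 | 0.018 0.026 0.0464 | 0.018 0.034 0.0426 | 
-0.018 0.018 0.0502 | -0.018 0.026 0.0463 | -0.018 0.034 0.0425 |
```

View pics/w43.png

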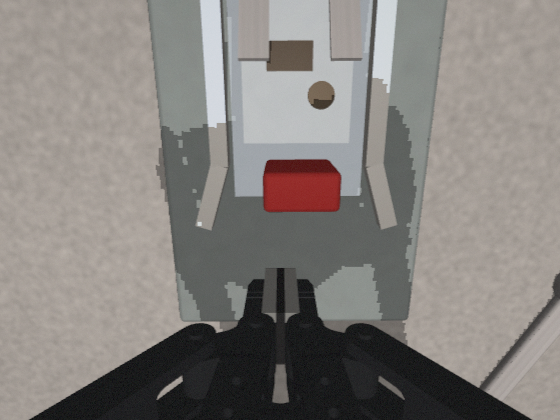

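The slide stays put with the fingers away. I'll lift clear and take a full check view.

{"op": "servo_tool", "data": {"moves": [[255,[0,0,-0.012],0],[255,[0,0,-0.015],0],[255,[0,0,-0.015],0],[255,[0,0,-0.015],0],[255,[0,0,-0.01],0],[255,[0,0,-0.005],0],[255,[0,0,0],0],[255,[0,0,0],0]]}}

```text
time: 41.12
tool_pos: [0.4655, 0.1469, 0.1636]
tcp_rot: [3.138, 0.068, 0.04]
wrist_force: [0.9, -0.2, -0.0]
width: 0.003
```

```bash
python3 look.py w44; python3 clips.py w44
python3 - <<'E'
from h import *
c=bot.read_camera("scene");cv2.imwrite("pics/s1.png",c["pixels"][:,:,::-1])
W=cloud(c);m=red(c)&(c["depth"]>0)&(W[...,2]<.1)&(W[...,0]>.3)
nl,lab,st,_=cv2.connectedComponentsWithStats(m.astype(np.uint8))
for i in range(1,nl):
    if st[i,4]>15:print("scene red",((W[lab==i].mean(0)[:2]-ST)@SR).round(4),st[i])
m=blue(c)&(c["depth"]>0)&(W[...,2]<.1)&(W[...,0]>.3)
nl,lab,st,_=cv2.connectedComponentsWithStats(m.astype(np.uint8))
for i in range(1,nl):
    if st[i,4]>40:print("blue",W[lab==i].mean(0).round(4))
E
```

```text
t 41.1167 tcp [0.4655 0.1469 0.1636] a 0.0432 tilt [ 0.0255 -0.0017] F [ 0.91 -0.16 -0.02] w 0.003
[275   2  40  16 548] z 0.0426 ((600.3754272460938, 143.61708068847656), (8.260598182678223, 23.731138229370117), 2.6966731548309326) stage frame [ 0.0514 -0.0005]
[ 271  141   48   30 1360] z 0.0703 ((514.8819580078125, 140.0347137451172), (15.2633638381958, 28.60403823852539), 2.8103010654449463) stage frame [-0.0342 -0.0002]
tcp stage frame [-0.0832  0.0089] a-rel -1.5726
0.018 0.018 0.0504 | 0.018 0.026 0.0463 | 0.018 0.034 0.0424 | 0.018 0.042 0.0397 | 0.018 0.048 0.0555 | 
-0.018 0.018 0.0501 | -0.018 0.026 0.0465 | -0.018 0.034 0.0424 | -0.018 0.042 0.0397 | -0.018 0.048 0.0555 | 
scene red [-0.0294  0.0005] [396 230  18  21 247]
scene red [ 0.0526 -0.001 ] [383 272  13   8  49]
blue [ 0.4975 -0.2219  0.0408]
blue [ 0.5782 -0.2414  0.0228]
```

View pics/w44.png

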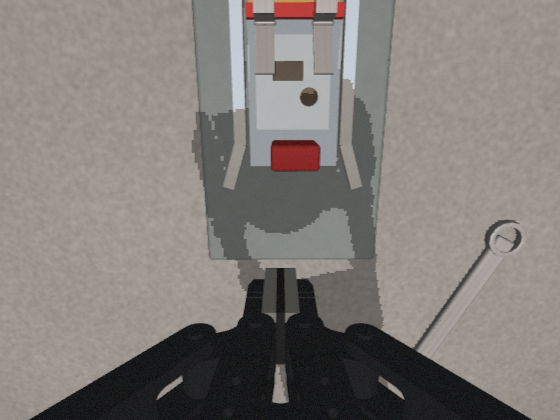

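View pics/s1.png

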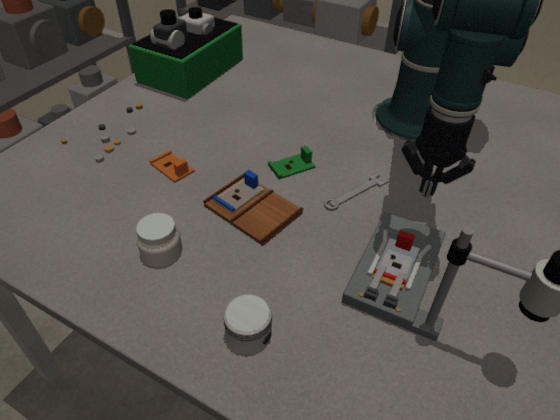

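Everything checks out. The bar is at stage x 0.0514 (0.0515 expected when home) and y is about 0. The clips are at equal height on the glass, the hand is clear, and the bystanders are where they were. Handing in.

```bash
python3 -c "
from workcell import bot
print(bot.finish_job())"
```

```text
the job is handed in; nothing more can be done
None
```

I loaded the red slide under both clips against the stop and handed the job in at about 41 s of the 64 s allowed. The interface reports no verdict.

**What I did:** I gripped the slide in the tray, laid it flat on the deck and slid it between the rails. Pushing with the slide gripped pitched the tool and pressed the slide into the deck; the wrist read 14 N forward and 16 N vertical. So I let go and pushed with closed fingers, low on the slide's rear edge, until both clips rode over the bar and snapped down. Then I withdrew.

**Last checks (wrist camera):**
- **Position:** the slide's origin is within about 0.5 mm of home along the push and about 0.5 mm sideways.
- **Squareness and flatness:** it is square to the stage within about 0.01 rad and flat on the deck.
- **Clips:** both are at the same height, on the glass behind the bar.
- **Robot:** the hand was clear, with the wrist force back to near zero (under 1 N).
- **Bystanders:** the blue slide measured where it was. The piston, pot and spanner looked unmoved in the picture, but I did not measure them.

**What was not clean or could not be checked:**
- **Slide handling:** during one push the slide's rear lifted about 3 mm and it yawed about 0.04 rad; I corrected both before the final push.
- **Forces:** the wrist peaked at 11 N in the final push, part of it finger drag on the deck. I could not measure the slide-to-stop or slide-to-stage forces directly. I estimate the slide-to-stage total came close to the 45 N limit (about 42 N) during the gripped push.
- **Clips on the bar together:** I inferred this from the clip heights in the pictures, not from joint readings.

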